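# Set a kiln shelf for a glaze firing

## Task

Get the kiln shelf ready for the glaze firing. Stand every glazed jar on a stilt of its own, centred so that it sits level on the three points, and put a lid of its size on each jar, fully seated and level. Put the spent cone pack (its cones are bent over) from the square prop into the scrap tin and stand the fresh pack centrally on top of that prop in its place, its bar parallel to the shelf's long front edge. Leave the rest of the bench as it is.

Things in the scene. Friction and masses are not known exactly. Their poses are not given: they have to be found in the camera images.
- jar_small_a: a small glazed jar before firing, chalky white, straight-sided round pot, 54 mm across, 60 mm high, open mouth 45 mm across, flat foot; origin at the centre of its underside, z up its axis. It may be absent (None from the start)
- jar_small_b: a small glazed jar before firing, chalky white, straight-sided round pot, 54 mm across, 60 mm high, open mouth 45 mm across, flat foot; origin at the centre of its underside, z up its axis. It may be absent (None from the start)
- jar_large_a: a large glazed jar before firing, chalky white, straight-sided round pot, 64 mm across, 72 mm high, open mouth 55 mm across, flat foot; origin at the centre of its underside, z up its axis. It may be absent (None from the start)
- jar_large_b: a large glazed jar before firing, chalky white, straight-sided round pot, 64 mm across, 72 mm high, open mouth 55 mm across, flat foot; origin at the centre of its underside, z up its axis. It may be absent (None from the start)
- lid_small_a: lid for a small jar: flange 54 mm across, its underside 8 mm above the origin; below it a plug 39 mm across; on top a round knob 18 mm across, 20 to 36 mm above the origin, straight from 24 to 32; the dome under the knob rises to 17 mm. Origin at the centre of the plug's underside, z up. Starts upright on its plug. It fits either small jar; seated, its origin is 52 mm above the jar's origin
- lid_small_b: lid for a small jar: flange 54 mm across, its underside 8 mm above the origin; below it a plug 39 mm across; on top a round knob 18 mm across, 20 to 36 mm above the origin, straight from 24 to 32; the dome under the knob rises to 17 mm. Origin at the centre of the plug's underside, z up. Starts upright on its plug. It fits either small jar; seated, its origin is 52 mm above the jar's origin
- lid_large_a: lid for a large jar: flange 64 mm across, its underside 8 mm above the origin; below it a plug 49 mm across; on top a round knob 20 mm across, 20 to 36 mm above the origin, straight from 24 to 32; the dome under the knob rises to 17 mm. Origin at the centre of the plug's underside, z up. Starts upright on its plug. It fits either large jar; seated, its origin is 64 mm above the jar's origin
- lid_large_b: lid for a large jar: flange 64 mm across, its underside 8 mm above the origin; below it a plug 49 mm across; on top a round knob 20 mm across, 20 to 36 mm above the origin, straight from 24 to 32; the dome under the knob rises to 17 mm. Origin at the centre of the plug's underside, z up. Starts upright on its plug. It fits either large jar; seated, its origin is 64 mm above the jar's origin
- stilt_1: a three-armed kiln stilt, stuck to the kiln shelf: three blunt points 17 mm from its centre, their tops 20 mm above its origin; origin at the centre of its underside, on the shelf's top, z up. A jar's flat foot rests on the three points
- stilt_2: a three-armed kiln stilt, stuck to the kiln shelf: three blunt points 17 mm from its centre, their tops 20 mm above its origin; origin at the centre of its underside, on the shelf's top, z up. A jar's flat foot rests on the three points
- stilt_3: a three-armed kiln stilt, stuck to the kiln shelf: three blunt points 17 mm from its centre, their tops 20 mm above its origin; origin at the centre of its underside, on the shelf's top, z up. A jar's flat foot rests on the three points
- stilt_4: a three-armed kiln stilt, stuck to the kiln shelf: three blunt points 17 mm from its centre, their tops 20 mm above its origin; origin at the centre of its underside, on the shelf's top, z up. A jar's flat foot rests on the three points
- shelf: the kiln shelf, a buff flat slab 200 x 400 x 15 mm lying on the bench, fixed; origin at the centre of its underside; its x axis runs across it (200 mm), its y axis along its long front edge (400 mm)
- prop: the square kiln prop standing on the shelf, stuck to it: a buff hollow post 40 x 40 mm, 75 mm high, its flat top (walls 12 mm thick) 75 mm above its origin; origin at the centre of its underside, on the shelf's top, sides parallel to the shelf's
- pack_fresh: a cone pack: a clay bar 20 mm (its x) by 76 mm (its y) by 18 mm high, to be gripped across the 20 mm, with three little cones in a row along y on top, straight and standing, tips 59 mm above the underside, pale. Origin at the centre of the bar's underside, z up. It starts on the bench
- pack_spent: a cone pack: a clay bar 20 mm (its x) by 76 mm (its y) by 18 mm high, to be gripped across the 20 mm, with three little cones in a row along y on top, from the last firing: bent over towards its +y end, the -y end of the bar bare for 20 mm, highest 46 mm above the underside, pinkish. Origin at the centre of the bar's underside, z up. It starts on top of the prop
- scrap_tin: an open rectangular steel tin, standing loose on the bench, 0.5 kg, 120 mm (its x) by 140 mm (its y) outside, 45 mm high, walls and floor 4 mm; origin at the centre of its underside
- board_top (a point): centre of the upper face of the plywood ware board on which the jars start (100 x 420 mm, 12 mm above the bench)

How it is judged:
By the outcome, as a careful person would: the job done as asked, in the order asked, and still so for the second after the job is handed in, with the robot touching nothing.
Of jar_small_a, jar_small_b, jar_large_a, jar_large_b only 3 to 4 are there at a start; the rules pass over those that are not, and their reading is None.
At some moment in a run one of scrap_tin, pack_spent may be knocked a few centimetres aside while the robot is not near it.
Once in a run the grip may slacken for a moment while it holds something.
It also fails if it takes over 210 s, if anything falls off the work surface, if the arm or the gripper's body presses on something with over 40 N, if the wrist force passes 120 N, or if a joint passes its speed limit or range.

## Robot

A 7-joint arm with a two-finger parallel gripper is mounted at the origin on the work surface. World frame = base frame: x ahead of the robot, y to its left, z up, the work surface at z = 0. Lengths are in m, angles in degrees, forces in N, time in s.
With the tool pointing down it reaches from about 0.4 to 0.85 m from the base axis. Payload 10.4 kg.
Tool frame: the origin (TCP) lies midway between the tips of the shut fingers; the grasp point (between the pads) lies 19 mm behind it; z points along the fingers, y is the line along which they close (so a half turn about z gives the same grasp; the last joint's range is limited). The gripper opens to 85 mm and grips with 20 to 120 N. Pads are 22 mm wide; open, the fingers measure 114 mm over their backs; the gripper's body (76 mm by 85 mm) begins 54 mm behind the grasp point. The pads swing forward as they close: fully open they stand 13 mm farther back than shut.
Start: joints at [-77.842, 19.034, -3.707, 83.658, 1.238, 77.344, -5.071], TCP at [0.145, 0.608, 0.231] pointing down, gripper open.
Joint ranges: [-148.97, 148.97], [-28.65, 121.19], [-84.17, 76.75], [9.2, 138.47], [-72.65, 252.65], [3.7, 117.97], [-149.18, 149.18]. Speed limits (degrees/s): [127.2, 127.2, 159.86, 159.86, 180, 180, 180].

## Interface

Orientations are given as [roll, pitch, yaw] about the fixed x, y, z axes, in that order (R = Rz(yaw) Ry(pitch) Rx(roll)).
In Python, from rig import ctrl, eyes gives the robot as it stands. The module is installed in compiled form; this text tells all that it offers.
- The arm moves only by the shell command python3 -m pendant 'ROWS' [FORCE]. ROWS is JSON, a list that holds one entry, the list of rows, each a list of 5 numbers: the opening, from 0 (shut) to 1 (fully open), then the shift along the world's x, y, z normalised to -1 to 1, where 1 is 0.3 m, then the turn about the world's z normalised to -1 to 1, where 1 is 8 degrees. In form: [[[jaw, dx, dy, dz, roll], ...]]. A call has 1 to 20 rows; each row shifts and turns the commanded pose from where the row before left it; what a row does not reach is not made up. A row lasts 1/10 s, in which the tool goes at most 50 mm and 8.59 degrees, less where a joint would pass 70% of its speed; a pose out of reach is approached as far as the arm can. A call with a number of a shift or a turn outside -1 to 1 is refused whole. A call with a gripper value outside its range is refused whole. The fingers move at their own pace and stop on an object; FORCE is the grip in N (left out, the last holds). Time passes only in rows, so rows that do not move let the fingers close. It gives the time, the measured TCP pose, the force, the opening and the grip force at its end, in the units of the state.
- ctrl.observe(): the state, without advancing time (a new reading comes with each control period).
- eyes.read_camera(name): name is "side" or "top" or "wrist"; returns a dict with "image" (480x640x3 uint8, red, green, blue), "mtx" (3x3 intrinsics, pixels), "world_from_camera" (4x4, takes a point from camera to world coordinates); the wrist camera has in their place "T_tool_cam" (4x4, takes a point from camera to tool coordinates, whose origin is the TCP and whose axes are the flange's). Camera axes: x right, y up, looking along -z (the intrinsics and any distortion apply to the point x, -y, -z); pixel columns grow to the right and rows downward; lengths in m; the calibration is good to about 2 mm. A picture is of the moment at which its call begins: read the wrist's pose just before it. There is no depth.
- ctrl.close_job(): hands the job in; it is judged then, once.
The state is a dict: "t": time; "joints": joint angles; "joint_vel": joint speeds; "effort": joint torques, N m; "tcp_pos": TCP position; "orientation": TCP orientation; "wrist_force": force on the tool from outside, world axes, zero at the start; "ft_torque": the same for the moment, N m; "grip_width": finger opening in m; "grasp_force": force on a finger pad.
Only numpy, scipy, OpenCV 4.12 (cv2) and the standard library are available. Lean on these libraries where they do the work, as an engineer would, in place of code of your own. Each camera call takes 0.05 s, during which the arm holds its last target. There are 200 camera calls.

## Working session

There is one attempt and no reset: what is moved stays moved. The work goes in short steps, Python scripts to look and compute and a shell command to move; the robot and the scene stay as the last step left them, time stands still between calls to the robot, and variables do not carry over. Pictures are saved under pics/ and viewed, at most 14 in all, crops included, and the job is handed in when it is done.

```bash
mkdir -p pics; ls
cat > h.py <<'E'
import numpy as np, cv2
from rig import ctrl, eyes
from scipy.spatial.transform import Rotation as R
def cam(n):
    s=ctrl.observe(); c=eyes.read_camera(n); K=np.array(c['mtx'])
    if n=='wrist':
        T=np.eye(4); T[:3,:3]=R.from_euler('xyz',s['orientation'],degrees=True).as_matrix(); T[:3,3]=s['tcp_pos']; T=T@np.array(c['T_tool_cam'])
    else: T=np.array(c['world_from_camera'])
    return dict(img=c['image'],K=K,T=T,extra={k:v for k,v in c.items() if k not in('image','mtx','world_from_camera','T_tool_cam')})
def onplane(c,uv,z):
    uv=np.atleast_2d(np.array(uv,float)); K=c['K']
    x=(uv[:,0]-K[0,2])/K[0,0]; y=(uv[:,1]-K[1,2])/K[1,1]
    d=np.stack([x,-y,-np.ones_like(x)],1)@c['T'][:3,:3].T; o=c['T'][:3,3]
    return o+d*((z-o[2])/d[:,2])[:,None]
def proj(c,P):
    P=np.atleast_2d(P); q=(P-c['T'][:3,3])@c['T'][:3,:3]
    return np.stack([c['K'][0,0]*q[:,0]/-q[:,2]+c['K'][0,2], c['K'][1,1]*q[:,1]/q[:,2]+c['K'][1,2]],1)
def save(c,n): cv2.imwrite('pics/'+n,c['img'][:,:,::-1])
E
python3 - <<'E'
from h import *
for n in('top','side'):
    c=cam(n); save(c,n+'0.png'); print(n,c['K'].round(1).tolist(),c['T'].round(3).tolist(),c['extra'])
print(ctrl.observe())
E
```

```text
pics
top [[610.9, 0.0, 310.2], [0.0, 610.9, 237.2], [0.0, 0.0, 1.0]] [[0.002, 0.985, -0.171, 0.263], [-1.0, -0.001, -0.016, -0.064], [-0.016, 0.171, 0.985, 1.647], [0.0, 0.0, 0.0, 1.0]] {}
side [[608.7, 0.0, 333.3], [0.0, 608.7, 237.7], [0.0, 0.0, 1.0]] [[0.825, 0.367, -0.43, -0.028], [-0.566, 0.526, -0.635, -0.859], [-0.007, 0.767, 0.642, 0.911], [0.0, 0.0, 0.0, 1.0]] {}
{'t': 0.1, 'joints': array([-77.84179494,  19.06750574,  -3.70863808,  83.70269435,
         1.23669157,  77.34472246,  -5.07025902]), 'joint_vel': array([ 0.0251949 , -0.18943003,  0.03916119, -0.0695104 , -0.05134476,
       -0.11134027,  0.06103965]), 'effort': array([ 9.09694172e-04, -6.26745343e+01,  4.85905528e-02, -3.92433071e+01,
        1.62785954e-02,  6.85747204e-03, -4.28335375e-05]), 'tcp_pos': array([0.14530565, 0.60750685, 0.2305923 ]), 'orientation': array([-1.79924918e+02,  2.14156956e-03,  1.66549783e+02]), 'wrist_force': array([ 0.31278428, -0.75196292,  0.01322774]), 'ft_torque': array([ 0.02006258, -0.02308281,  0.02654038]), 'grasp_force': 0.0, 'grip_width': 0.08517843052418209}
```

View pics/top0.png

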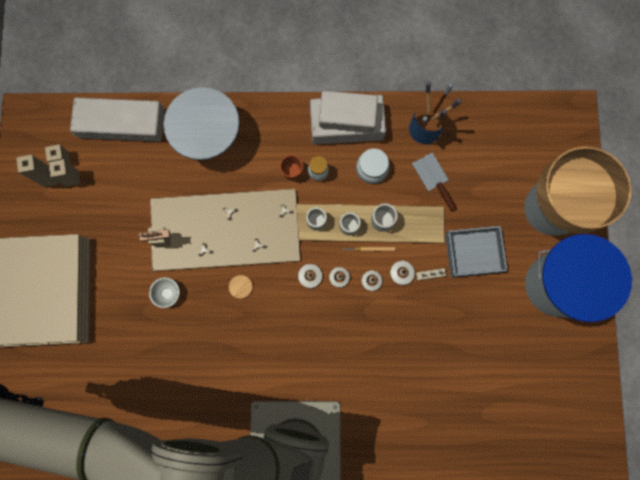

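View pics/side0.png

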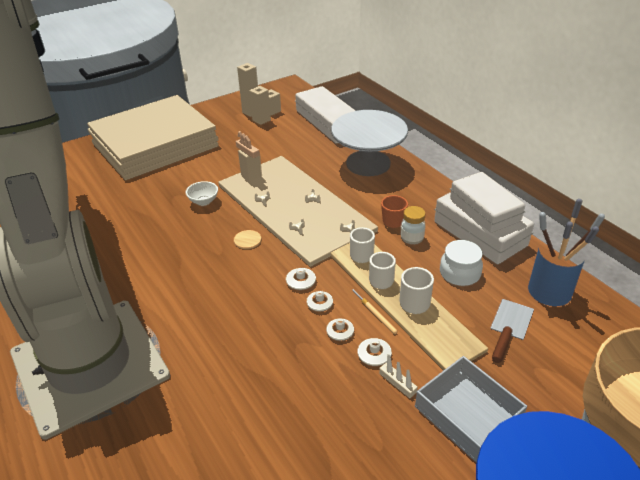

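The top view shows three jars on the board: (316,218), (349,224) and (385,217). There are four lids: (310,276), (340,277), (372,280) and (402,272). The fresh pack is at (431,274), the tin at (477,252) and the spent pack on the prop at (155,237). The stilts are at (230,212), (285,210), (204,250) and (258,245). The side view agrees.

Run:
```python
from h import *
c=cam('top')
def p(n,uv,z): print(n,(onplane(c,uv,z)*1000).round(0).tolist())
p('jars r1 r2 r3 (S?)',[[316,213],[349,219],[385,212]],.075)
p('lids',[[310,276],[340,277],[372,280],[402,272]],.028)
p('fresh',[[418,275],[444,274]],.018)
p('tin corners',[[447,231],[501,227],[507,271],[453,276]],.045)
p('stilts',[[230,212],[285,210],[204,250],[258,245]],.035)
p('spent',[[140,236],[170,240]],.10)
p('shelf corners',[[150,197],[297,190],[299,262],[153,270]],.015)
p('board',[[298,207],[444,207],[444,242],[298,242]],.012)
w=cam('wrist'); print(w['K'].round(1).tolist(), np.linalg.inv(np.eye(4)).shape, eyes.read_camera('wrist')['T_tool_cam'])
# jar widths in side view: crop
s=cam('side'); im=s['img'][200:420,250:470][:,:,::-1]; t=c['img'][170:310,280:520][:,:,::-1]
a=cv2.resize(im,(500,500)); b=cv2.resize(c['img'][170:310,130:520][:,:,::-1],(780,280))
cv2.imwrite('pics/crop_s.png',a)
```

```text
jars r1 r2 r3 (S?) [[600.0, -53.0, 75.0], [584.0, -140.0, 75.0], [602.0, -234.0, 75.0]]
lids [[438.0, -37.0, 28.0], [436.0, -117.0, 28.0], [428.0, -202.0, 28.0], [449.0, -281.0, 28.0]]
fresh [[442.0, -325.0, 18.0], [445.0, -395.0, 18.0]]
tin corners [[557.0, -401.0, 45.0], [567.0, -544.0, 45.0], [450.0, -554.0, 45.0], [437.0, -412.0, 45.0]]
stilts [[611.0, 180.0, 35.0], [617.0, 31.0, 35.0], [508.0, 247.0, 35.0], [521.0, 102.0, 35.0]]
spent [[534.0, 401.0, 100.0], [524.0, 323.0, 100.0]]
shelf corners [[658.0, 405.0, 15.0], [677.0, -0.0, 15.0], [478.0, -7.0, 15.0], [456.0, 387.0, 15.0]]
board [[630.0, -3.0, 12.0], [629.0, -402.0, 12.0], [533.0, -399.0, 12.0], [533.0, -4.0, 12.0]]
[[406.0, 0.0, 316.9], [0.0, 406.0, 233.5], [0.0, 0.0, 1.0]] (4, 4) [[ 4.88245730e-04  9.51447877e-01  3.07809518e-01  8.00368597e-02]
 [ 9.99999433e-01 -7.55778732e-04  7.49939826e-04 -1.97397991e-04]
 [ 9.46164542e-04  3.07808977e-01 -9.51447707e-01 -1.42015442e-01]
 [ 0.00000000e+00  0.00000000e+00  0.00000000e+00  1.00000000e+00]]
```

```bash
python3 -m pendant '[[[1,0.075,-0.125,0.009,-0.478],[1,0.075,-0.125,0.009,-0.478],[1,0.075,-0.125,0.009,-0.478],[1,0.075,-0.125,0.009,-0.478],[1,0.075,-0.125,0.009,-0.478],[1,0.075,-0.125,0.009,-0.478],[1,0.075,-0.125,0.009,-0.478],[1,0.075,-0.125,0.009,-0.478],[1,0.075,-0.125,0.009,-0.478],[1,0.075,-0.125,0.009,-0.478],[1,0.075,-0.125,0.009,-0.478],[1,0.075,-0.125,0.009,-0.478],[1,0.075,-0.125,0.009,-0.478],[1,0.075,-0.125,0.009,-0.478],[1,0.075,-0.125,0.009,-0.478],[1,0.075,-0.125,0.009,-0.478],[1,0.075,-0.125,0.009,-0.478],[1,0.075,-0.125,0.009,-0.478],[1,0.075,-0.125,0.009,-0.478],[1,0,0,0,0]]]' 50
python3 - <<'E'
from h import *
c=cam('wrist'); save(c,'w1.png'); s=ctrl.observe(); print(s['tcp_pos'],s['orientation'],s['joints'])
E
```

```text
t: 2.3
tcp_pos: [0.5737, -0.1105, 0.2823]
orientation: [-180.0, 0.2, 93.4]
wrist_force: [-1.0, 0.2, 0.6]
grip_width: 0.0855
grasp_force: 0.0
[ 0.57311643 -0.1076207   0.28216468] [-1.79941472e+02  1.25442092e-01  9.36063822e+01] [-28.88411126  14.46386447  42.56107987  87.72843205  -9.69284144
  81.65433053  17.78905118]
```

View pics/w1.png

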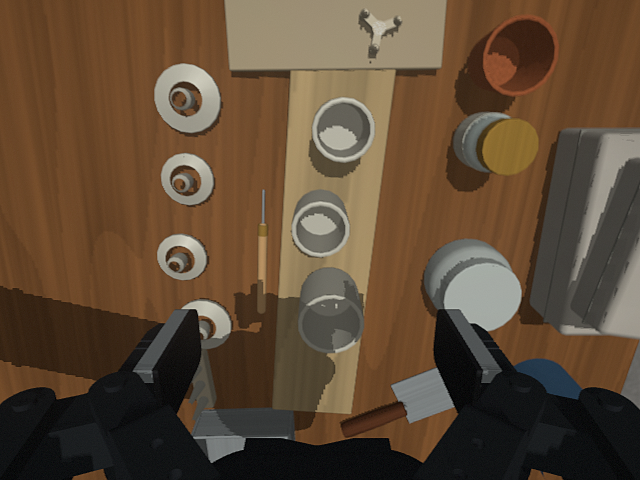

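The wrist view shows jars with rim centres near (344,130), (321,229) and (331,320). By apparent size these are small, small and large. The lids are in the left column and a stilt is at (380,25). Next I'll fit the rims and lids numerically.

```bash
cat >> h.py <<'E'
def blobs(c,lo=170,smax=60,amin=150,roi=None):
    """bright unsaturated blobs: list of (area,ellipse centre/axes,contour)"""
    hsv=cv2.cvtColor(c['img'],cv2.COLOR_RGB2HSV); m=((hsv[...,2]>lo)&(hsv[...,1]<smax)).astype(np.uint8)*255
    if roi: z=np.zeros_like(m); x0,x1,y0,y1=roi; z[y0:y1,x0:x1]=m[y0:y1,x0:x1]; m=z
    cs,_=cv2.findContours(m,cv2.RETR_EXTERNAL,cv2.CHAIN_APPROX_NONE); out=[]
    for k in cs:
        if cv2.contourArea(k)>=amin and len(k)>20: out.append((cv2.contourArea(k),k[:,0,:].astype(float)))
    return out
def circ(c,pts,z):
    """circle through contour pixels projected on plane z (hull, trimmed lsq): x,y,diameter mm, rms mm"""
    h=cv2.convexHull(pts.astype(np.float32))[:,0,:]; f=np.vstack([np.linspace(h[i],h[(i+1)%len(h)],8)[:-1] for i in range(len(h))]) if False else h
    P=onplane(c,f,z)[:,:2]*1000
    for _ in range(4):
        A=np.c_[2*P,np.ones(len(P))]; s=np.linalg.lstsq(A,(P**2).sum(1),rcond=None)[0]; r=np.sqrt(s[2]+s[0]**2+s[1]**2)
        e=abs(np.hypot(*(P-s[:2]).T)-r); P=P[e<=max(1.0,2*np.median(e))]
    return np.array([s[0],s[1],2*r,e.std(),len(P)]).round(1)
E
python3 - <<'E'
from h import *
c=cam('wrist'); save(c,'w2.png'); s=ctrl.observe(); print(s['tcp_pos'],s['orientation'])
for lo in (120,160,190):
  print(lo)
  for a,k in blobs(c,lo,45):
    m=k.mean(0); print(int(a),k.min(0),k.max(0),'z72',circ(c,k,.072),'z84',circ(c,k,.084),'z10',circ(c,k,.010))
E
```

```text
[ 0.57285789 -0.10549662  0.28217141] [-1.79946308e+02  4.26157223e-02  9.37965901e+01]
120
565 [195. 438.] [244. 462.] z72 [ 476.5 -387.1   65.6    0.     4. ] z84 [ 479.6 -374.8   63.4    0.     4. ] z10 [ 460.5 -450.3   77.2    0.     4. ]
1905 [391. 371.] [454. 425.] z72 [ 6.968e+02 -3.188e+02  7.260e+01  2.000e-01  9.000e+00] z84 [ 6.923e+02 -3.089e+02  7.010e+01  2.000e-01  9.000e+00] z10 [ 7.196e+02 -3.700e+02  8.540e+01  3.000e-01  9.000e+00]
184 [562. 329.] [598. 338.] z72 [ 8.418e+02 -2.353e+02  3.440e+01  5.000e-01  7.000e+00] z84 [ 8.324e+02 -2.283e+02  3.330e+01  5.000e-01  7.000e+00] z10 [ 8.901e+02 -2.718e+02  4.050e+01  6.000e-01  7.000e+00]
656 [184. 303.] [230. 339.] z72 [ 4.684e+02 -2.433e+02  4.710e+01  3.000e-01  8.000e+00] z84 [ 4.717e+02 -2.360e+02  4.550e+01  3.000e-01  8.000e+00] z10 [ 4.509e+02 -2.812e+02  5.530e+01  4.000e-01  8.000e+00]
4333 [434. 249.] [521. 333.] z72 [ 7.275e+02 -1.972e+02  9.440e+01  7.000e-01  1.900e+01] z84 [ 7.220e+02 -1.915e+02  9.120e+01  7.000e-01  1.900e+01] z10 [ 755.7 -227.   111.1    0.8   19. ]
1874 [601. 245.] [639. 342.] z7
[... 2684 characters left out ...]
 156.] [212. 195.] z72 [ 457.9 -102.6   43.7    0.    18. ] z84 [ 461.6 -100.1   42.2    0.    18. ] z10 [ 438.6 -115.7   51.4    0.    17. ]
2956 [314. 101.] [374. 164.] z72 [ 5.913e+02 -5.350e+01  5.180e+01  1.000e-01  2.800e+01] z84 [ 5.905e+02 -5.260e+01  5.010e+01  1.000e-01  2.800e+01] z10 [ 5.955e+02 -5.790e+01  6.100e+01  1.000e-01  2.800e+01]
1578 [157.  67.] [220. 128.] z72 [ 4.607e+02 -3.550e+01  5.240e+01  1.000e-01  2.800e+01] z84 [ 4.644e+02 -3.530e+01  5.060e+01  1.000e-01  2.800e+01] z10 [ 4.42e+02 -3.68e+01  6.16e+01  1.00e-01  2.80e+01]
190
358 [185.  68.] [217.  94.] z72 [471.3 -21.2  23.5   1.1   8. ] z84 [474.6 -21.4  22.7   1.    8. ] z10 [454.4 -20.   27.7   1.3   8. ]
```

```bash
python3 -m pendant '[[[1,0,0.145,0,-0.24],[1,0,0.145,0,-0.24],[1,0,0.145,0,0],[1,0,0.145,0,0],[1,0,0.145,0,0],[1,0,0.145,0,0],[1,0,0.145,0,0],[1,0,0,0,0],[1,0,0,0,0],[1,0,0,0,0],[1,0,0,0,0]]]'
python3 - <<'E'
from h import *
c=cam('wrist'); save(c,'w3.png'); np.savez('w3.npz',img=c['img'],K=c['K'],T=c['T']); s=ctrl.observe(); print(s['tcp_pos'],s['orientation'],s['joints'])
E
```

```text
t: 3.5
tcp_pos: [0.5729, 0.1988, 0.283]
orientation: [180.0, -0.0, 90.0]
wrist_force: [0.3, -0.8, 0.2]
grip_width: 0.0855
grasp_force: 0.0
[0.57294116 0.19878807 0.28300521] [ 1.79974162e+02 -2.40608218e-02  8.99658170e+01] [-50.086867    16.72240398  33.69656677  83.74264469  -9.28542025
  82.29189527 -16.30644538]
```

View pics/w3.png

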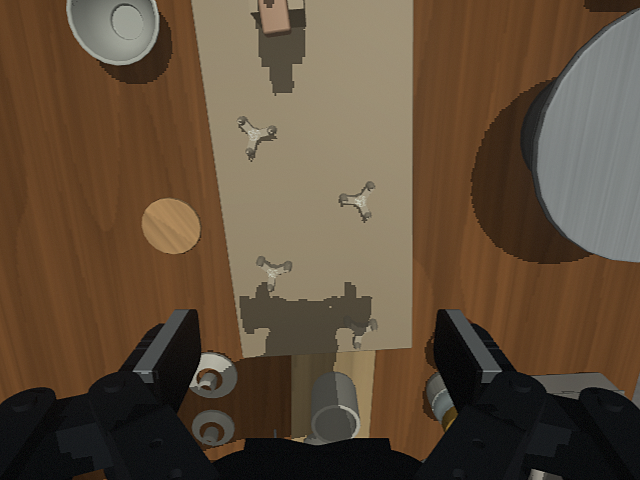

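The stilts are at (256,135), (358,201), (273,270) and (365,330), the last of these in shadow. The spent pack and prop are at the top, near (272,15). I'll zoom in on the stilts to locate their tips.

Run:
```python
import numpy as np,cv2
d=np.load('w3.npz'); im=d['img'][:,:,::-1]
t=[cv2.resize(im[y-22:y+22,x-22:x+22],(264,264),interpolation=cv2.INTER_NEAREST) for x,y in[(256,135),(358,201),(273,270)]]
cv2.imwrite('pics/st.png',np.hstack(t))
```

```text
(no output)
```

View pics/st.png

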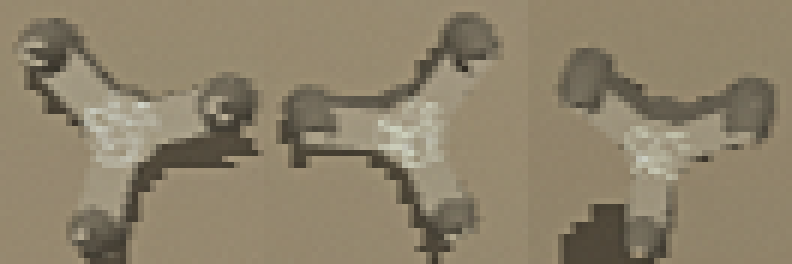

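The tips show as grey knobs, three per stilt. I read A at (242,120), (272,129), (250,151); B at (370,185), (344,197), (368,214.5); and C at (260.5,261), (288,265.5), (270.5,287). I'll check these against the known 29.4 mm spacing.

Run:
```python
from h import *
d=np.load('w3.npz'); c={k:d[k] for k in('img','K','T')}
T={'A':[(242,120),(272.3,129.3),(249.5,151)],'B':[(370,184.8),(344,196.8),(367.7,214.5)],'C':[(260.5,261),(287.7,265.5),(270.5,287)]}
for k,v in T.items():
    P=onplane(c,v,.033)[:,:2]*1000; m=P.mean(0); print(k,m.round(1),'r',np.hypot(*(P-m).T).round(1))
    g=onplane(c,[np.mean(v,0)],.02)[0]*1000
# shelf right edge / front corners & prop from this view
hsv=cv2.cvtColor(c['img'],cv2.COLOR_RGB2HSV)
print(onplane(c,[(413,20),(413,345),(195,10),(238,330),(245,357)],.015)[:,:2].round(4)*1000)
print(hsv[180,280],hsv[180,100])
```

```text
A [513.1 249.4] r [16.6 17.2 17.1]
B [614.8 186.6] r [16.5 16.5 17.8]
C [525.6 109. ] r [17.  17.  18.4]
[[658.8 348.3]
 [683.7   8.1]
 [461.8 356.4]
 [480.8  27.9]
 [486.9  -8.3]]
[ 20  68 150] [ 14 158 100]
```

```bash
python3 -m pendant '[[[1,0.0101,-0.1403,-0.0556,0],[1,0.0101,-0.1403,-0.0556,0],[1,0.0101,-0.1403,-0.0556,0],[1,0.0101,-0.1403,-0.0556,0],[1,0.0101,-0.1403,-0.0556,0],[1,0.0101,-0.1403,-0.0556,0],[1,0,0,0,0],[1,0,0,0,0],[1,0,0,-0.1275,0],[1,0,0,-0.1275,0],[1,0,0,-0.1275,0],[1,0,0,-0.1275,0],[1,0,0,0,0],[1,0,0,0,0]]]'
python3 -m pendant '[[[0,0,0,0,0],[0,0,0,0,0],[0,0,0,0,0],[0,0,0,0,0],[0,0,0,0,0],[0,0,0,0,0],[0,0,0,0,0],[0,0,0,0,0]]]' 40
```

```text
t: 4.95
tcp_pos: [0.5915, -0.0519, 0.0306]
orientation: [180.0, -0.0, 90.1]
wrist_force: [0.6, 0.1, 1.0]
grip_width: 0.0854
grasp_force: 0.0
t: 5.75
tcp_pos: [0.5925, -0.0525, 0.0318]
orientation: [179.8, -0.1, 90.1]
wrist_force: [-1.5, 0.7, 9.2]
grip_width: 0.0535
grasp_force: 40.3
```

```bash
python3 -m pendant '[[[0,0,0,0.05,0],[0,0,0,0.15,0],[0,0,0,0.15,0],[0,0,0,0.15,0],[0,-0.0331,0.1263,0,0],[0,-0.0331,0.1263,0,0],[0,-0.0331,0.1263,0,0],[0,-0.0331,0.1263,0,0],[0,-0.0331,0.1263,0,0],[0,-0.0331,0.1263,0,0],[0,-0.0331,0.1263,0,0],[0,-0.0331,0.1263,0,0],[0,0,0,0,0],[0,0,0,0,0],[0,0,0,0,0],[0,0,0,0,0]]]'
python3 - <<'E'
from h import *
c=cam('wrist'); save(c,'w4.png'); s=ctrl.observe(); print(s['tcp_pos'],s['orientation'],s['grip_width'])
z=s['tcp_pos'][2]-.018+.06
for a,k in blobs(c,120,45,600): print(int(a),k.mean(0).round(),k.min(0),k.max(0),circ(c,k,z))
E
```

```text
t: 7.35
tcp_pos: [0.5122, 0.2491, 0.1801]
orientation: [180.0, -0.0, 89.9]
wrist_force: [0.2, 0.3, -0.8]
grip_width: 0.0536
grasp_force: 42.9
[0.51213412 0.24924237 0.17998222] [ 1.79971110e+02 -1.00882367e-02  8.99338412e+01] 0.05362850718935734
4004 [317. 334.] [232. 305.] [402. 363.] [5.112e+02 2.494e+02 5.130e+01 1.000e-01 2.200e+01]
11845 [141.  66.] [81.  2.] [201. 130.] [471.  335.3  27.3   0.   52. ]
```

```bash
python3 -m pendant '[[[0,0.0057,0,0,0],[0,0,0,-0.1267,0],[0,0,0,-0.1267,0],[0,0,0,-0.1267,0],[0,0,0,-0.0167,0],[0,0,0,-0.0167,0],[0,0,0,0,0],[0,0,0,0,0],[0,0,0,-0.003,0],[0,0,0,0,0],[0,0,0,0,0]]]'
```

```text
t: 8.5
tcp_pos: [0.5135, 0.2506, 0.0551]
orientation: [180.0, -0.0, 90.1]
wrist_force: [0.5, -0.5, -0.8]
grip_width: 0.0536
grasp_force: 43.1
```

```bash
python3 -m pendant '[[[0,0,-0.002,-0.004,0],[0,0,0,0,0],[0,0,0,0,0]]]'
python3 -m pendant '[[[0,0,0,-0.004,0],[0,0,0,0,0],[0,0,0,0,0]]]'
```

```text
t: 8.8
tcp_pos: [0.5136, 0.2506, 0.0546]
orientation: [180.0, -0.1, 90.1]
wrist_force: [-3.5, -1.1, 9.7]
grip_width: 0.0536
grasp_force: 43.9
t: 9.1
tcp_pos: [0.5138, 0.2507, 0.0543]
orientation: [180.0, -0.1, 90.1]
wrist_force: [-7.0, -1.5, 19.7]
grip_width: 0.0538
grasp_force: 44.7
```

```bash
python3 -m pendant '[[[0.5,0,0,0.002,0],[1,0,0,0,0],[1,0,0,0,0],[1,0,0,0,0],[1,0,0,0,0],[1,0,0,0,0],[1,0,0,0.13,0],[1,0,0,0.13,0],[1,0,0,0.13,0],[1,0,0,0.13,0],[1,0,0,0,0],[1,0,0,0,0],[1,0,0,0,0]]]'
python3 - <<'E'
from h import *
c=cam('wrist'); save(c,'w5.png'); s=ctrl.observe(); print(s['tcp_pos'],s['orientation'],s['grip_width'])
for a,k in blobs(c,120,45,600): print(int(a),k.mean(0).round(),k.min(0),k.max(0),circ(c,k,.095))
E
```

```text
t: 10.4
tcp_pos: [0.5127, 0.2497, 0.2075]
orientation: [-179.9, 0.1, 90.1]
wrist_force: [0.1, -0.8, -0.5]
grip_width: 0.0855
grasp_force: 0.0
[0.51266202 0.24956609 0.2073637 ] [-1.79898410e+02  7.87469977e-02  9.00557633e+01] 0.08538945092441694
4710 [319. 228.] [279. 190.] [359. 266.] [5.127e+02 2.490e+02 5.270e+01 1.000e-01 3.200e+01]
9773 [157.  70.] [102.  12.] [211. 128.] [4.179e+02 3.448e+02 6.340e+01 1.000e-01 4.900e+01]
```

View pics/w5.png

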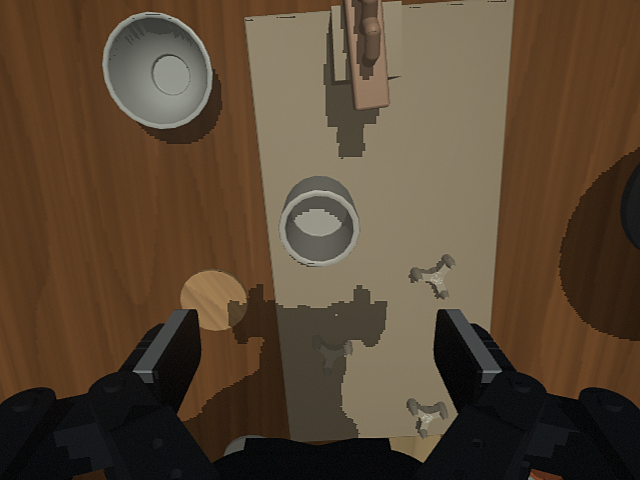

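The view shows the jar standing upright on stilt A, rim at (319,228), and the spent bar on the prop near (367,50). The measured jar centre is within 0.5 mm of the stilt. Next is jar 2.

```bash
python3 -m pendant '[[[1,0.0243,-0.1456,0,0],[1,0.0243,-0.1456,0,0],[1,0.0243,-0.1456,0,0],[1,0.0243,-0.1456,0,0],[1,0.0243,-0.1456,0,0],[1,0.0243,-0.1456,0,0],[1,0.0243,-0.1456,0,0],[1,0.0243,-0.1456,0,0],[1,0.0243,-0.1456,0,0],[1,0,0,0,0],[1,0,0,0,0],[1,0,0,-0.1477,0],[1,0,0,-0.1477,0],[1,0,0,-0.1477,0],[1,0,0,-0.1477,0],[1,0,0,0,0],[1,0,0,0,0]]]'
python3 -m pendant '[[[0,0,0,0,0],[0,0,0,0,0],[0,0,0,0,0],[0,0,0,0,0],[0,0,0,0,0],[0,0,0,0,0],[0,0,0,0,0],[0,0,0,0,0]]]' 40
```

```text
t: 12.15
tcp_pos: [0.5788, -0.1423, 0.0319]
orientation: [-179.9, -0.0, 90.1]
wrist_force: [0.7, 0.1, 1.2]
grip_width: 0.085
grasp_force: 0.0
t: 12.95
tcp_pos: [0.5803, -0.1433, 0.034]
orientation: [179.8, -0.0, 90.1]
wrist_force: [-3.3, 1.1, 9.8]
grip_width: 0.0535
grasp_force: 40.5
```

```bash
python3 -m pendant '[[[0,0,0,0.05,0],[0,0,0,0.15,0],[0,0,0,0.15,0],[0,0,0,0.15,0],[0,0.0147,0.1375,0,0],[0,0.0147,0.1375,0,0],[0,0.0147,0.1375,0,0],[0,0.0147,0.1375,0,0],[0,0.0147,0.1375,0,0],[0,0.0147,0.1375,0,0],[0,0.0147,0.1375,0,0],[0,0.0147,0.1375,0,0],[0,0,0,0,0],[0,0,0,0,0],[0,0,0,0,0],[0,0,0,0,0]]]'
python3 - <<'E'
from h import *
c=cam('wrist'); save(c,'w6.png'); s=ctrl.observe(); print(s['tcp_pos'],s['orientation'],s['grip_width'])
z=s['tcp_pos'][2]-.022+.06
for a,k in blobs(c,120,45,600,(150,500,250,400)): print(int(a),k.mean(0).round(),k.min(0),k.max(0),circ(c,k,z))
E
```

```text
t: 14.55
tcp_pos: [0.6145, 0.185, 0.1823]
orientation: [180.0, 0.0, 89.9]
wrist_force: [0.7, -0.6, -1.5]
grip_width: 0.0533
grasp_force: 43.0
[0.61444401 0.18524119 0.18214754] [ 1.79965621e+02 -3.62822751e-03  8.99293227e+01] 0.05332963157243587
4497 [316. 329.] [231. 295.] [402. 364.] [6.135e+02 1.859e+02 5.210e+01 1.000e-01 2.600e+01]
```

```bash
python3 -m pendant '[[[0,0.0043,-0.0023,0,0],[0,0,0,-0.1267,0],[0,0,0,-0.1267,0],[0,0,0,-0.1267,0],[0,0,0,-0.0167,0],[0,0,0,-0.0133,0],[0,0,0,0,0],[0,0,0,0,0],[0,0,0,-0.006,0],[0,0,0,0,0],[0,0,0,0,0]]]'
```

```text
t: 15.7
tcp_pos: [0.6157, 0.1861, 0.0571]
orientation: [180.0, -0.0, 90.1]
wrist_force: [0.4, -0.0, -0.4]
grip_width: 0.0533
grasp_force: 43.1
```

```bash
python3 -m pendant '[[[0,0,0,-0.005,0],[0,0,0,0,0],[0,0,0,0,0]]]'
python3 -m pendant '[[[0,0,0,-0.003,0],[0,0,0,0,0],[0,0,0,0,0]]]'
```

```text
t: 16.0
tcp_pos: [0.6158, 0.1863, 0.0569]
orientation: [180.0, -0.1, 90.0]
wrist_force: [-5.5, -1.1, 12.0]
grip_width: 0.053
grasp_force: 44.2
t: 16.3
tcp_pos: [0.6159, 0.1863, 0.0567]
orientation: [180.0, -0.1, 90.0]
wrist_force: [-8.1, -0.9, 19.5]
grip_width: 0.0532
grasp_force: 44.8
```

```bash
python3 -m pendant '[[[0.5,0,0,0.002,0],[1,0,0,0,0],[1,0,0,0,0],[1,0,0,0,0],[1,0,0,0,0],[1,0,0,0.13,0],[1,0,0,0.13,0],[1,0,0,0.13,0],[1,0,0,0.13,0],[1,0,0,0,0]]]'
python3 - <<'E'
from h import *
c=cam('wrist')
for a,k in blobs(c,120,45,600,(150,500,150,300)): print(int(a),k.mean(0).round(),k.min(0),k.max(0),circ(c,k,.095))
E
python3 -m pendant '[[[1,-0.0073,-0.14,0,0],[1,-0.0073,-0.14,0,0],[1,-0.0073,-0.14,0,0],[1,-0.0073,-0.14,0,0],[1,-0.0073,-0.14,0,0],[1,-0.0073,-0.14,0,0],[1,-0.0073,-0.14,0,0],[1,-0.0073,-0.14,0,0],[1,-0.0073,-0.14,0,0],[1,-0.0073,-0.14,0,0],[1,0,0,0,0],[1,0,0,0,0],[1,0,0,0,0],[1,0,0,0,0]]]'
python3 - <<'E'
from h import *
c=cam('wrist'); save(c,'w7.png'); s=ctrl.observe(); print(s['tcp_pos'],s['orientation'],s['joints'])
for a,k in blobs(c,110,45,600): print(int(a),k.mean(0).round(),k.min(0),k.max(0),circ(c,k,.084),circ(c,k,.01))
E
```

```text
t: 17.3
tcp_pos: [0.618, 0.1862, 0.2168]
orientation: [179.5, -0.2, 90.0]
wrist_force: [1.2, 0.0, -0.5]
grip_width: 0.0855
grasp_force: 0.0
4444 [312. 223.] [273. 186.] [350. 260.] [6.143e+02 1.866e+02 5.270e+01 1.000e-01 3.200e+01]
t: 18.75
tcp_pos: [0.594, -0.2322, 0.2104]
orientation: [-180.0, -0.0, 90.2]
wrist_force: [-0.8, -0.3, -0.3]
grip_width: 0.0851
grasp_force: 0.0
[ 0.59405473 -0.23235659  0.21061616] [-1.79990971e+02 -3.68780726e-02  9.01793039e+01] [-15.5070426   25.94544873  44.82302212  85.25593612 -18.52688224
  76.44147104  30.95869984]
1147 [209. 436.] [179. 411.] [242. 462.] [ 503.3 -414.7   60.8    0.6    6. ] [ 478.6 -486.7   77.5    0.8    6. ]
816 [426. 344.] [405. 314.] [439. 376.] [ 6.845e+02 -3.291e+02  5.220e+01  2.000e-01  5.000e+00] [ 7.099e+02 -3.772e+02  6.730e+01  2.000e-01  4.000e+00]
1471 [484. 316.] [448. 289.] [513. 346.] [ 7.159e+02 -3.104e+02  5.700e+01  2.000e-01  6.000e+00] [ 7.497e+02 -3.538e+02  7.270e+01  2.000e-01  6.000e+00]
3530 [159. 255.] [124. 223.] [194. 288.] [ 4.813e+02 -2.576e+02  4.980e+01  1.000e-01  3.200e+01] [ 4.505e+02 -2.864e+02  6.350e+01  1.000e-01  3.200e+01]
6382 [317. 210.] [272. 167.] [362. 267.] [ 593.1 -230.6   66.     1.    35. ] [ 593.1 -252.    84.2    1.3   35. ]
3088 [122. 163.] [ 90. 132.] [154. 195.] [ 4.643e+02 -1.925e+02  4.180e+01  1.000e-01  3.400e+01] [ 4.289e+02 -2.034e+02  5.330e+01  1.000e-01  3.400e+01]
9642 [506. 165.] [454. 119.] [577. 234.] [ 723.1 -203.    81.4    0.9   35. ] [ 759.  -216.8  103.9    1.1   35. ]
3950 [118.  50.] [84. 13.] [153.  87.] [ 4.718e+02 -1.244e+02  4.180e+01  1.000e-01  3.300e+01] [ 4.385e+02 -1.164e+02  5.330e+01  1.000e-01  3.300e+01]
```

Run:
```python
from h import *
c=cam('wrist'); print(ctrl.observe()['tcp_pos'])
for lo in(125,140,160):
  for a,k in blobs(c,lo,45,300,(250,390,130,300)): print(lo,int(a),k.min(0),k.max(0),circ(c,k,.084))
```

```text
[ 0.59400743 -0.23258868  0.21074498]
125 6084 [272. 180.] [362. 266.] [ 5.929e+02 -2.338e+02  6.260e+01  1.000e-01  4.000e+01]
140 6057 [272. 180.] [362. 266.] [ 5.930e+02 -2.339e+02  6.260e+01  1.000e-01  3.600e+01]
160 5948 [272. 180.] [362. 266.] [ 5.930e+02 -2.337e+02  6.200e+01  1.000e-01  4.400e+01]
```

```bash
python3 -m pendant '[[[1,0,-0.004,-0.1472,0],[1,0,0,-0.1472,0],[1,0,0,-0.1472,0],[1,0,0,-0.1472,0],[1,0,0,0,0],[1,0,0,0,0]]]'
python3 -m pendant '[[[0,0,0,0,0],[0,0,0,0,0],[0,0,0,0,0],[0,0,0,0,0],[0,0,0,0,0],[0,0,0,0,0],[0,0,0,0,0],[0,0,0,0,0]]]' 45
```

```text
t: 19.45
tcp_pos: [0.5939, -0.235, 0.0352]
orientation: [-180.0, 0.0, 90.1]
wrist_force: [1.5, -0.7, 0.3]
grip_width: 0.0856
grasp_force: 0.0
t: 20.25
tcp_pos: [0.5953, -0.2358, 0.0376]
orientation: [179.7, 0.0, 90.1]
wrist_force: [-1.6, 1.7, 7.9]
grip_width: 0.0638
grasp_force: 48.1
```

```bash
python3 -m pendant '[[[0,0,0,0.05,0],[0,0,0,0.15,0],[0,0,0,0.15,0],[0,0,0,0.15,0],[0,-0.0287,0.143,0,0],[0,-0.0287,0.143,0,0],[0,-0.0287,0.143,0,0],[0,-0.0287,0.143,0,0],[0,-0.0287,0.143,0,0],[0,-0.0287,0.143,0,0],[0,-0.0287,0.143,0,0],[0,-0.0287,0.143,0,0],[0,0,0,0,0],[0,0,0,0,0],[0,0,0,0,0],[0,0,0,0,0],[0,0,0,0,0]]]'
python3 - <<'E'
from h import *
c=cam('wrist'); save(c,'w8.png'); s=ctrl.observe(); print(s['tcp_pos'],s['orientation'],s['grip_width'])
z=s['tcp_pos'][2]-.0256+.072
for a,k in blobs(c,120,45,600,(150,500,250,400)): print(int(a),k.mean(0).round(),k.min(0),k.max(0),circ(c,k,z))
E
```

```text
t: 21.95
tcp_pos: [0.525, 0.1069, 0.1845]
orientation: [180.0, -0.0, 89.9]
wrist_force: [-0.1, -0.7, -2.4]
grip_width: 0.0638
grasp_force: 51.0
[0.52493192 0.10711032 0.18445934] [ 1.79987977e+02 -1.91666413e-03  8.99583981e+01] 0.0637740104710425
6551 [318. 327.] [208. 287.] [426. 369.] [5.240e+02 1.093e+02 6.210e+01 1.000e-01 3.100e+01]
```

```bash
python3 -m pendant '[[[0,0.005,-0.0017,0,0],[0,0,0,-0.1233,0],[0,0,0,-0.1233,0],[0,0,0,-0.1233,0],[0,0,0,-0.0183,0],[0,0,0,-0.0183,0],[0,0,0,0,0],[0,0,0,0,0],[0,0,0,-0.006,0],[0,0,0,0,0],[0,0,0,0,0]]]'
python3 -m pendant '[[[0,0,0,-0.004,0],[0,0,0,0,0],[0,0,0,0,0]]]'
```

```text
t: 23.1
tcp_pos: [0.5264, 0.1077, 0.0609]
orientation: [180.0, -0.0, 90.1]
wrist_force: [0.3, -0.4, -3.3]
grip_width: 0.0637
grasp_force: 51.4
t: 23.4
tcp_pos: [0.5266, 0.1078, 0.0603]
orientation: [180.0, -0.1, 90.0]
wrist_force: [-4.5, 0.2, 9.5]
grip_width: 0.0638
grasp_force: 52.2
```

```bash
python3 -m pendant '[[[0,0,0,-0.003,0],[0.5,0,0,0.002,0],[1,0,0,0,0],[1,0,0,0,0],[1,0,0,0,0],[1,0,0,0,0],[1,0,0,0.13,0],[1,0,0,0.13,0],[1,0,0,0.13,0],[1,0,0,0.13,0],[1,0,0,0,0],[1,0,0,0,0],[1,0,0,0,0]]]'
python3 - <<'E'
from h import *
c=cam('wrist'); s=ctrl.observe(); print(s['tcp_pos'])
for a,k in blobs(c,120,45,600,(150,500,150,300)): print(int(a),k.mean(0).round(),k.min(0),k.max(0),circ(c,k,.107))
E
python3 -m pendant '[[[1,-0.0697,-0.1207,0,0],[1,-0.0697,-0.1207,0,0],[1,-0.0697,-0.1207,0,0],[1,-0.0697,-0.1207,0,0],[1,0,0,0,0],[1,0,0,0,0],[1,0,0,0,0],[1,0,0,0,0]]]'
python3 - <<'E'
from h import *
c=cam('wrist'); save(c,'w9.png'); s=ctrl.observe(); print(s['tcp_pos'],s['orientation'],s['joints'])
for a,k in blobs(c,110,45,600): print(int(a),k.mean(0).round(),k.min(0),k.max(0),circ(c,k,.01))
E
```

```text
t: 24.7
tcp_pos: [0.5256, 0.1075, 0.2139]
orientation: [-179.9, 0.0, 90.1]
wrist_force: [0.3, -0.6, 0.3]
grip_width: 0.0853
grasp_force: 0.0
[0.52552081 0.10742125 0.21369402]
7067 [319. 226.] [269. 179.] [367. 272.] [5.252e+02 1.097e+02 6.280e+01 1.000e-01 4.000e+01]
t: 25.55
tcp_pos: [0.4428, -0.0364, 0.2147]
orientation: [-180.0, 0.1, 90.1]
wrist_force: [0.4, -0.4, -0.8]
grip_width: 0.0855
grasp_force: 0.0
[ 0.44280341 -0.0365211   0.21472776] [-1.79964980e+02  6.18469146e-02  9.01362662e+01] [-47.82993399  -7.88169944  43.91963063 112.67772644   5.76609417
  73.13715854  -5.72732738]
1006 [613. 361.] [589. 337.] [639. 386.] [ 7.536e+02 -2.096e+02  6.760e+01  5.000e-01  8.000e+00]
2263 [314. 281.] [286. 254.] [342. 306.] [ 4.391e+02 -1.167e+02  5.340e+01  1.000e-01  2.800e+01]
3949 [318. 197.] [282. 162.] [354. 232.] [ 4.424e+02 -3.780e+01  6.330e+01  1.000e-01  3.700e+01]
1397 [469.  17.] [420.   0.] [522.  35.] [5.571e+02 1.344e+02 8.610e+01 1.000e-01 1.900e+01]
```

View pics/w9.png

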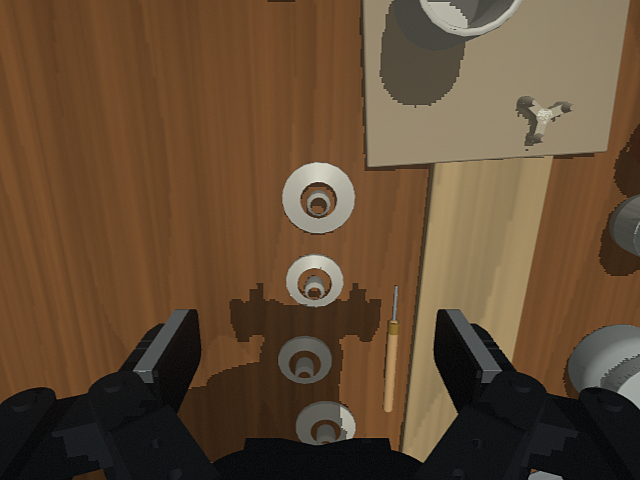

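Jar C is within 1 mm of its stilt. The large lid is at (318,198) and the small lids are below it. I'll grip the large lid by its knob.

```bash
python3 -m pendant '[[[1,0,-0.0043,-0.1298,0],[1,0,0,-0.1298,0],[1,0,0,-0.1298,0],[1,0,0,-0.1298,0],[1,0,0,-0.1298,0],[1,0,0,0,0],[1,0,0,0,0],[0.5,0,0,0,0],[0.5,0,0,0,0],[0.5,0,0,0,0]]]'
python3 -m pendant '[[[0,0,0,0,0],[0,0,0,0,0],[0,0,0,0,0],[0,0,0,0,0],[0,0,0,0,0],[0,0,0,0,0],[0,0,0,0,0],[0,0,0,0,0]]]' 50
```

```text
t: 26.6
tcp_pos: [0.4436, -0.0381, 0.0217]
orientation: [179.8, -0.1, 90.1]
wrist_force: [0.3, -0.5, -0.4]
grip_width: 0.0441
grasp_force: 0.0
t: 27.4
tcp_pos: [0.443, -0.0384, 0.021]
orientation: [180.0, -0.0, 90.1]
wrist_force: [-4.1, 1.1, 11.1]
grip_width: 0.0171
grasp_force: 48.6
```

Grip width is 17 mm instead of 20, so the pads are on the knob's rounded top. I'll regrip about 3 mm lower.

```bash
python3 -m pendant '[[[0.5,0,0,0,0],[0.5,0,0,0,0],[0.5,0,0,0,0],[0.5,0,0,-0.0107,0],[0.5,0,0,0,0],[0.5,0,0,0,0]]]'
python3 -m pendant '[[[0,0,0,0,0],[0,0,0,0,0],[0,0,0,0,0],[0,0,0,0,0],[0,0,0,0,0],[0,0,0,0,0]]]' 50
```

```text
t: 28.0
tcp_pos: [0.4424, -0.0387, 0.017]
orientation: [-180.0, 0.0, 90.1]
wrist_force: [0.5, 0.1, 0.3]
grip_width: 0.0429
grasp_force: 0.0
t: 28.6
tcp_pos: [0.443, -0.0386, 0.0175]
orientation: [180.0, -0.0, 90.0]
wrist_force: [-0.6, -0.5, 5.2]
grip_width: 0.0171
grasp_force: 49.8
```

```bash
python3 -m pendant '[[[0,0,0,0.05,0],[0,0,0,0.15,0],[0,0,0,0.15,0],[0,0,0,0.15,0],[0,0,0,0.05,0],[0,0,0,0,0],[0,0,0,0,0],[0,0,0,0,0]]]'
python3 - <<'E'
from h import *
c=cam('wrist'); s=ctrl.observe(); print(s['tcp_pos'],s['orientation'],s['grip_width'])
save(c,'w10.png')
z=s['tcp_pos'][2]-.0175+.009
for a,k in blobs(c,100,45,300,(150,500,240,479)): print(int(a),k.mean(0).round(),k.min(0),k.max(0),circ(c,k,z))
E
```

```text
t: 29.4
tcp_pos: [0.4417, -0.0387, 0.1808]
orientation: [-179.9, 0.0, 90.1]
wrist_force: [0.2, -0.9, 0.1]
grip_width: 0.017
grasp_force: 49.4
[ 0.44178977 -0.03873278  0.18084635] [-1.79875396e+02  6.01548169e-02  9.00444355e+01] 0.017227308626674088
2191 [317. 321.] [293. 289.] [338. 351.] [ 4.417e+02 -4.700e+01  2.860e+01  2.000e-01  1.100e+01]
7370 [316. 280.] [240. 240.] [394. 332.] [ 4.405e+02 -3.810e+01  6.400e+01  1.000e-01  2.800e+01]
```

View pics/w10.png

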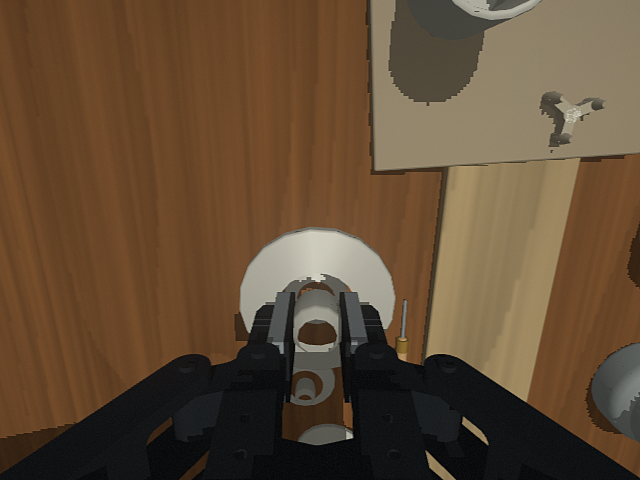

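The lid is held and looks level, its flange spanning (240–394, 228–332). Carrying it over jar C.

```bash
python3 -m pendant '[[[0,0.0706,0.1232,0,0],[0,0.0706,0.1232,0,0],[0,0.0706,0.1232,0,0],[0,0.0706,0.1232,0,0],[0,0,0,0,0],[0,0,0,0,0],[0,0,0,0,0],[0,0,0,0,0],[0,0,0,0,0]]]'
python3 - <<'E'
from h import *
c=cam('wrist'); s=ctrl.observe(); print(s['tcp_pos'],s['orientation'],s['grip_width'])
save(c,'w11.png')
z=s['tcp_pos'][2]-.0175+.009
for lo in(100,130):
 for a,k in blobs(c,lo,45,300,(200,440,200,340)): print(int(a),k.mean(0).round(),k.min(0),k.max(0),circ(c,k[k[:,1]<300],z))
E
```

```text
t: 30.35
tcp_pos: [0.5271, 0.1084, 0.1823]
orientation: [180.0, -0.0, 90.0]
wrist_force: [0.6, -0.0, -0.8]
grip_width: 0.0173
grasp_force: 49.7
[0.52717949 0.10866277 0.18233577] [ 1.79984136e+02 -4.39142937e-02  8.99948672e+01] 0.01688446331122707
800 [317. 321.] [293. 299.] [340. 339.] [ 5.2620e+02 -1.1993e+03  2.6193e+03  0.0000e+00  2.0000e+00]
9505 [315. 258.] [240. 200.] [395. 332.] [5.265e+02 1.204e+02 6.530e+01 3.000e-01 1.200e+01]Traceback (most recent call last):
  File "<stdin>", line 6, in <module>
  File "h.py", line 29, in circ
    h=cv2.convexHull(pts.astype(np.float32))[:,0,:]; f=np.vstack([np.linspace(h[i],h[(i+1)%len(h)],8)[:-1] for i in range(len(h))]) if False else h
      ~~~~~~~~~~~~~~~~~~~~~~~~~~~~~~~~~~~~~~^^^^^^^
TypeError: 'NoneType' object is not subscriptable
```

Run:
```python
from h import *
c=cam('wrist')  # calibration
T=np.eye(4);T[:3,:3]=R.from_euler('xyz',[-179.875,.06,90.044],degrees=True).as_matrix();T[:3,3]=[.44179,-.03873,.18085]
c['T']=T@np.array(eyes.read_camera('wrist')['T_tool_cam']); c['img']=cv2.imread('pics/w10.png')[:,:,::-1]
for lo in(110,140,160):
 for a,k in blobs(c,lo,45,300,(200,440,200,345)): print(lo,int(a),k.min(0),k.max(0),circ(c,k[k[:,1]<300],.1808-.0175+.0095))
print(ctrl.observe()['tcp_pos'])
```

```text
Traceback (most recent call last):
  File "h.py", line 29, in circ
    h=cv2.convexHull(pts.astype(np.float32))[:,0,:]; f=np.vstack([np.linspace(h[i],h[(i+1)%len(h)],8)[:-1] for i in range(len(h))]) if False else h
      ~~~~~~~~~~~~~~~~~~~~~~~~~~~~~~~~~~~~~~^^^^^^^
TypeError: 'NoneType' object is not subscriptable
```

```bash
sed -i 's/; f=np.vstack.*$/; f=h/' h.py
python3 - <<'E'
from h import *
c=cam('wrist')
T=np.eye(4);T[:3,:3]=R.from_euler('xyz',[-179.875,.06,90.044],degrees=True).as_matrix();T[:3,3]=[.44179,-.03873,.18085]
c['T']=T@np.array(eyes.read_camera('wrist')['T_tool_cam']); c['img']=cv2.imread('pics/w10.png')[:,:,::-1]
for lo in(110,140,160):
 for a,k in blobs(c,lo,45,300,(200,440,200,345)):
  q=k[k[:,1]<300]
  if len(q)>50: print(lo,int(a),k.min(0),k.max(0),circ(c,q,.1808-.0175+.0095))
print(ctrl.observe()['tcp_pos'])
E
```

```text
110 8026 [240. 227.] [394. 332.] [ 4.408e+02 -3.740e+01  6.300e+01  1.000e-01  2.600e+01]
140 7713 [240. 229.] [394. 332.] [ 4.408e+02 -3.810e+01  6.310e+01  1.000e-01  2.600e+01]
160 7393 [241. 230.] [393. 331.] [ 4.407e+02 -3.810e+01  6.250e+01  1.000e-01  2.600e+01]
[0.52728439 0.10912198 0.18227856]
```

```bash
python3 -m pendant '[[[0,-0.0037,-0.0023,0,0],[0,0,0,-0.089,0],[0,0,0,-0.089,0],[0,0,0,-0.012,0],[0,0,0,0,0],[0,0,0,0,0],[0,0,0,-0.012,0],[0,0,0,0,0]]]'
python3 -m pendant '[[[0,0,0,-0.01,0],[0,0,0,0,0],[0,0,0,0,0]]]'
```

```text
t: 31.4
tcp_pos: [0.5264, 0.1087, 0.1219]
orientation: [180.0, -0.0, 90.1]
wrist_force: [-0.2, -0.3, 0.2]
grip_width: 0.017
grasp_force: 49.7
t: 31.7
tcp_pos: [0.5262, 0.1085, 0.1185]
orientation: [-180.0, 0.0, 90.1]
wrist_force: [-0.0, 0.8, -0.4]
grip_width: 0.0168
grasp_force: 49.7
```

```bash
python3 -m pendant '[[[0,0,0,-0.006,0],[0,0,0,0,0],[0,0,0,0,0]]]'
python3 -m pendant '[[[0,0,0,-0.004,0],[0,0,0,0,0],[0,0,0,0,0]]]'
```

```text
t: 32.0
tcp_pos: [0.5262, 0.1086, 0.1167]
orientation: [180.0, 0.0, 90.1]
wrist_force: [-0.5, -0.1, -0.2]
grip_width: 0.0171
grasp_force: 49.7
t: 32.3
tcp_pos: [0.5267, 0.1087, 0.1164]
orientation: [180.0, -0.0, 90.0]
wrist_force: [-1.7, -0.5, 8.3]
grip_width: 0.0167
grasp_force: 52.5
```

```bash
python3 -m pendant '[[[0.2,0,0,0.001,0],[0.5,0,0,0,0],[0.5,0,0,0,0],[0.5,0,0,0.11,0],[0.5,0,0,0.11,0],[1,0,0,0.11,0],[1,0,0,0,0],[1,0,0,0,0],[1,0,0,0,0]]]'
python3 - <<'E'
from h import *
c=cam('wrist'); s=ctrl.observe(); print(s['tcp_pos']); save(c,'w12.png')
for a,k in blobs(c,120,45,600,(150,500,100,300)): print(int(a),k.mean(0).round(),k.min(0),k.max(0),circ(c,k,.109))
E
python3 -m pendant '[[[1,-0.0487,-0.125,0,0],[1,-0.0487,-0.125,0,0],[1,-0.0487,-0.125,0,0],[1,-0.0487,-0.125,0,0],[1,-0.0487,-0.125,0,0],[1,-0.0487,-0.125,0,0],[1,0,0,0,0],[1,0,0,0,0],[1,0,0,0,0],[1,0,0,0,0]]]'
python3 - <<'E'
from h import *
c=cam('wrist'); save(c,'w13.png'); s=ctrl.observe(); print(s['tcp_pos'],s['orientation'])
for a,k in blobs(c,110,45,600): print(int(a),k.mean(0).round(),k.min(0),k.max(0),circ(c,k,.01))
E
```

```text
t: 33.2
tcp_pos: [0.5256, 0.1085, 0.2137]
orientation: [-179.9, 0.0, 90.1]
wrist_force: [0.4, -0.8, 0.3]
grip_width: 0.0855
grasp_force: 0.0
[0.52556408 0.10847388 0.21363414]
7287 [318. 229.] [269. 181.] [368. 276.] [5.251e+02 1.093e+02 6.350e+01 1.000e-01 4.300e+01]
1326 [457. 127.] [421. 100.] [499. 148.] [6.093e+02 1.860e+02 4.960e+01 1.000e-01 1.800e+01]
t: 34.25
tcp_pos: [0.4388, -0.1154, 0.2146]
orientation: [-180.0, 0.0, 90.2]
wrist_force: [1.1, 0.2, 0.8]
grip_width: 0.0853
grasp_force: 0.0
[ 0.43877427 -0.11549686  0.21460846] [-1.79967057e+02  4.78959602e-02  9.01558299e+01]
634 [626. 292.] [612. 265.] [639. 319.] [ 729.1 -206.    39.2    3.4   12. ]
1164 [308. 286.] [280. 262.] [336. 307.] [ 4.295e+02 -2.031e+02  5.340e+01  2.000e-01  1.800e+01]
2801 [319. 198.] [289. 168.] [349. 227.] [ 4.391e+02 -1.166e+02  5.340e+01  1.000e-01  3.300e+01]
```

View pics/w12.png

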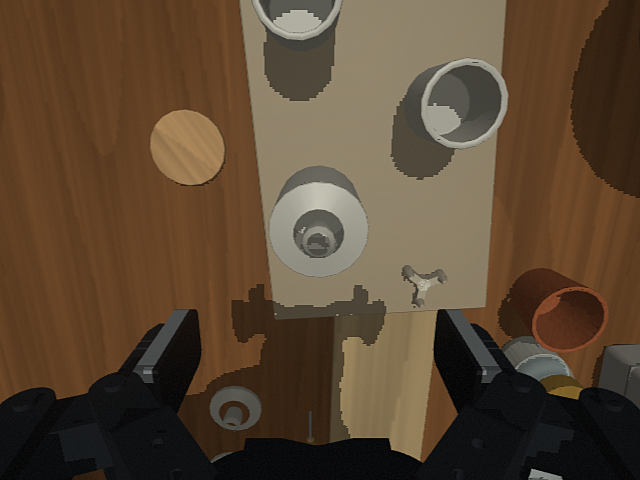

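Lid C is seated and concentric, flange centre (318,229). Now for the first small lid.

```bash
python3 -m pendant '[[[1,0,-0.004,-0.1313,0],[1,0,0,-0.1313,0],[1,0,0,-0.1313,0],[1,0,0,-0.1313,0],[1,0,0,-0.1313,0],[0.5,0,0,0,0],[0.5,0,0,0,0],[0.5,0,0,0,0],[0.5,0,0,0,0]]]'
python3 -m pendant '[[[0,0,0,0,0],[0,0,0,0,0],[0,0,0,0,0],[0,0,0,0,0],[0,0,0,0,0],[0,0,0,0,0]]]' 50
```

```text
t: 35.2
tcp_pos: [0.4402, -0.1172, 0.0198]
orientation: [179.8, -0.1, 90.1]
wrist_force: [0.6, 0.4, -0.8]
grip_width: 0.0428
grasp_force: 0.0
t: 35.8
tcp_pos: [0.4397, -0.1174, 0.0187]
orientation: [179.9, -0.0, 90.1]
wrist_force: [0.8, 1.6, 8.0]
grip_width: 0.0151
grasp_force: 48.8
```

```bash
python3 -m pendant '[[[0,0,0,0.05,0],[0,0,0,0.15,0],[0,0,0,0.15,0],[0,0,0,0.15,0],[0,0,0,0.05,0],[0,0,0,0,0],[0,0,0,0,0],[0,0,0,0,0]]]'
cat > lid.py <<'E'
from h import *
import sys
c=cam('wrist'); s=ctrl.observe(); p=s['tcp_pos']; print(p,s['orientation'],s['grip_width'])
for lo in(110,140,160):
 for a,k in blobs(c,lo,45,300,(200,440,200,345)):
  q=k[k[:,1]<300]
  if len(q)>50: r=circ(c,q,p[2]-float(sys.argv[1])+.0095); print(lo,int(a),k.min(0),k.max(0),r,'rel',(r[:2]-p[:2]*1000).round(1))
E
python3 lid.py .0187
```

```text
t: 36.6
tcp_pos: [0.4377, -0.1177, 0.1817]
orientation: [-179.9, 0.1, 90.0]
wrist_force: [0.8, -0.1, -0.6]
grip_width: 0.015
grasp_force: 49.3
[ 0.43769403 -0.11782302  0.18170235] [-1.79865393e+02  8.01998929e-02  9.00305099e+01] 0.014960430812313099
110 4926 [253. 238.] [382. 320.] [ 4.369e+02 -1.162e+02  5.290e+01  1.000e-01  2.400e+01] rel [-0.8  1.6]
140 4596 [254. 241.] [382. 319.] [ 4.369e+02 -1.173e+02  5.300e+01  1.000e-01  2.300e+01] rel [-0.8  0.5]
160 4417 [254. 241.] [381. 317.] [ 4.369e+02 -1.173e+02  5.260e+01  1.000e-01  2.100e+01] rel [-0.8  0.5]
```

```bash
python3 -m pendant '[[[0,0.0281,0.1356,0,0],[0,0.0281,0.1356,0,0],[0,0.0281,0.1356,0,0],[0,0.0281,0.1356,0,0],[0,0.0281,0.1356,0,0],[0,0.0281,0.1356,0,0],[0,0.0281,0.1356,0,0],[0,0.0281,0.1356,0,0],[0,0.0281,0.1356,0,0],[0,0,0,0,0],[0,0,0,0,0],[0,0,0,0,0],[0,0,0,0,0],[0,0,0,0,0],[0,0,0,0,0]]]'
```

```text
t: 38.15
tcp_pos: [0.5144, 0.248, 0.183]
orientation: [180.0, -0.0, 90.0]
wrist_force: [0.4, -0.1, -0.4]
grip_width: 0.0146
grasp_force: 49.3
```

```bash
python3 -m pendant '[[[0,-0.003,0,0,0],[0,0,0,-0.11,0],[0,0,0,-0.11,0],[0,0,0,0,0],[0,0,0,0,0],[0,0,0,-0.0167,0],[0,0,0,0,0],[0,0,0,0,0]]]'
python3 -m pendant '[[[0,0,0,-0.015,0],[0,0,0,0,0],[0,0,0,0,0]]]'
python3 -m pendant '[[[0,0,0,-0.005,0],[0,0,0,0,0],[0,0,0,0,0]]]'
```

```text
t: 38.95
tcp_pos: [0.5139, 0.2487, 0.1127]
orientation: [179.9, -0.0, 90.1]
wrist_force: [-0.4, 0.6, -0.8]
grip_width: 0.0149
grasp_force: 49.3
t: 39.25
tcp_pos: [0.5135, 0.2484, 0.1073]
orientation: [-180.0, 0.0, 90.0]
wrist_force: [-0.0, 0.2, -1.1]
grip_width: 0.0151
grasp_force: 49.3
t: 39.55
tcp_pos: [0.5136, 0.2485, 0.106]
orientation: [180.0, -0.0, 90.1]
wrist_force: [-0.4, 0.2, 1.3]
grip_width: 0.0148
grasp_force: 49.4
```

```bash
python3 -m pendant '[[[0,0,0,-0.005,0],[0,0,0,0,0],[0.2,0,0,0.001,0],[0.5,0,0,0,0],[0.5,0,0,0,0],[0.5,0,0,0.11,0],[0.5,0,0,0.11,0],[1,0,0,0.12,0],[1,0,0,0,0],[1,0,0,0,0],[1,0,0,0,0]]]'
python3 - <<'E'
from h import *
c=cam('wrist'); s=ctrl.observe(); print(s['tcp_pos']); save(c,'w14.png')
for a,k in blobs(c,120,45,600,(230,500,100,300)): print(int(a),k.mean(0).round(),k.min(0),k.max(0),circ(c,k,.097))
E
python3 -m pendant '[[[1,-0.0256,-0.1368,0,0],[1,-0.0256,-0.1368,0,0],[1,-0.0256,-0.1368,0,0],[1,-0.0256,-0.1368,0,0],[1,-0.0256,-0.1368,0,0],[1,-0.0256,-0.1368,0,0],[1,-0.0256,-0.1368,0,0],[1,-0.0256,-0.1368,0,0],[1,-0.0256,-0.1368,0,0],[1,-0.0256,-0.1368,0,0],[1,-0.0256,-0.1368,0,0],[1,0,0,0,0],[1,0,0,0,0],[1,0,0,0,0],[1,0,0,0,0],[1,0,0,0,0]]]'
python3 - <<'E'
from h import *
c=cam('wrist'); save(c,'w15.png'); s=ctrl.observe(); print(s['tcp_pos'],s['orientation'])
for a,k in blobs(c,110,45,600): print(int(a),k.mean(0).round(),k.min(0),k.max(0),circ(c,k,.01))
E
```

```text
t: 40.65
tcp_pos: [0.5129, 0.2483, 0.2055]
orientation: [-179.9, 0.1, 90.1]
wrist_force: [-0.2, -0.9, -0.9]
grip_width: 0.0856
grasp_force: 0.0
[0.51286485 0.2483017  0.20543181]
4964 [318. 228.] [278. 189.] [360. 267.] [5.128e+02 2.488e+02 5.330e+01 1.000e-01 3.600e+01]
t: 42.3
tcp_pos: [0.4292, -0.2021, 0.2066]
orientation: [-180.0, 0.0, 90.1]
wrist_force: [-0.0, -0.1, 0.0]
grip_width: 0.0855
grasp_force: 0.0
[ 0.42920672 -0.20231864  0.20660598] [-1.79994954e+02  5.01490142e-03  9.01262103e+01]
2852 [611. 361.] [570. 327.] [639. 391.] [ 717.1 -359.5   80.3    1.1    8. ]
1723 [342. 282.] [308. 256.] [376. 307.] [ 4.508e+02 -2.858e+02  6.340e+01  1.000e-01  2.100e+01]
2918 [319. 200.] [288. 169.] [350. 230.] [ 4.296e+02 -2.034e+02  5.340e+01  1.000e-01  3.500e+01]
```

```bash
python3 -m pendant '[[[1,0.002,-0.0037,-0.126,0],[1,0,0,-0.126,0],[1,0,0,-0.126,0],[1,0,0,-0.126,0],[1,0,0,-0.126,0],[0.5,0,0,0,0],[0.5,0,0,0,0],[0.5,0,0,0,0],[0.5,0,0,0,0]]]'
python3 -m pendant '[[[0,0,0,0,0],[0,0,0,0,0],[0,0,0,0,0],[0,0,0,0,0],[0,0,0,0,0],[0,0,0,0,0]]]' 50
```

```text
t: 43.25
tcp_pos: [0.431, -0.2014, 0.0318]
orientation: [179.9, -0.2, 90.3]
wrist_force: [-0.6, 0.1, 0.2]
grip_width: 0.0423
grasp_force: 0.0
t: 43.85
tcp_pos: [0.4306, -0.2014, 0.0308]
orientation: [-180.0, -0.2, 90.3]
wrist_force: [1.4, 1.7, 8.2]
grip_width: 0.013
grasp_force: 48.8
```

It stopped at z = 31 mm, too high on the knob. I'll reopen, check the joints and go lower.

```bash
python3 -m pendant '[[[0.5,0,0,0,0],[0.5,0,0,0,0],[0.5,0,-0.003,-0.022,0],[0.5,0,-0.003,-0.022,0],[0.5,0,0,0,0],[0.5,0,0,0,0]]]'; python3 -c "
from h import *
s=ctrl.observe(); print(s['joints'])"
```

```text
t: 44.45
tcp_pos: [0.4291, -0.2035, 0.0165]
orientation: [-179.8, -0.2, 90.2]
wrist_force: [-0.6, -0.1, -0.0]
grip_width: 0.0428
grasp_force: 0.0
[-31.29108143  24.74603716  59.40687294 120.26453665 -28.04003397
  50.31688164  44.7253796 ]
```

```bash
python3 -m pendant '[[[0.5,0,0,0.006,0],[0.5,0,0,0,0],[0,0,0,0,0],[0,0,0,0,0],[0,0,0,0,0],[0,0,0,0,0],[0,0,0,0,0],[0,0,0,0,0]]]' 50
```

```text
t: 45.25
tcp_pos: [0.4298, -0.2033, 0.0188]
orientation: [-179.9, -0.2, 90.2]
wrist_force: [1.6, 1.0, 3.3]
grip_width: 0.0153
grasp_force: 48.9
```

```bash
python3 -m pendant '[[[0,0,0,0.05,0],[0,0,0,0.15,0],[0,0,0,0.15,0],[0,0,0,0.15,0],[0,0,0,0.05,0],[0,0,0,0,0],[0,0,0,0,0],[0,0,0,0,0]]]'
python3 lid.py .0188
```

```text
t: 46.05
tcp_pos: [0.4288, -0.2026, 0.1804]
orientation: [-179.8, -0.2, 90.3]
wrist_force: [-0.4, 0.9, -0.8]
grip_width: 0.0151
grasp_force: 49.0
[ 0.42877333 -0.20283176  0.1804614 ] [-1.79755629e+02 -1.57352102e-01  9.02575604e+01] 0.015185710353049168
110 4697 [254. 240.] [382. 321.] [ 4.281e+02 -2.018e+02  5.270e+01  1.000e-01  2.300e+01] rel [-0.7  1. ]
140 4373 [254. 243.] [382. 320.] [ 4.280e+02 -2.031e+02  5.330e+01  1.000e-01  2.700e+01] rel [-0.8 -0.3]
160 4234 [255. 243.] [382. 319.] [ 4.282e+02 -2.030e+02  5.280e+01  1.000e-01  2.100e+01] rel [-0.6 -0.2]
```

```bash
python3 -m pendant '[[[0,0.0621,0.1297,0,0],[0,0.0621,0.1297,0,0],[0,0.0621,0.1297,0,0],[0,0.0621,0.1297,0,0],[0,0.0621,0.1297,0,0],[0,0.0621,0.1297,0,0],[0,0.0621,0.1297,0,0],[0,0.0621,0.1297,0,0],[0,0.0621,0.1297,0,0],[0,0.0621,0.1297,0,0],[0,0,0,0,0],[0,0,0,0,0],[0,0,0,0,0],[0,0,0,0,0],[0,0,0,0,0],[0,0,0,0,0]]]'
```

```text
t: 47.7
tcp_pos: [0.6158, 0.1857, 0.1817]
orientation: [-179.9, -0.2, 90.2]
wrist_force: [1.0, 0.0, -0.3]
grip_width: 0.0155
grasp_force: 49.1
```

```bash
python3 -m pendant '[[[0,-0.0027,0.0013,0,0],[0,0,0,-0.11,0],[0,0,0,-0.11,0],[0,0,0,0,0],[0,0,0,0,0],[0,0,0,-0.013,0],[0,0,0,0,0],[0,0,0,0,0]]]'
python3 -m pendant '[[[0,0,0,-0.015,0],[0,0,0,0,0],[0,0,0,0,0]]]'
python3 -m pendant '[[[0,0,0,-0.006,0],[0,0,0,0,0],[0,0,0,0,0]]]'
```

```text
t: 48.5
tcp_pos: [0.6155, 0.1867, 0.1126]
orientation: [-180.0, -0.2, 90.3]
wrist_force: [-0.4, 0.5, -0.4]
grip_width: 0.0151
grasp_force: 49.1
t: 48.8
tcp_pos: [0.615, 0.1865, 0.1071]
orientation: [-179.9, -0.2, 90.3]
wrist_force: [0.3, 0.8, -1.2]
grip_width: 0.015
grasp_force: 49.1
t: 49.1
tcp_pos: [0.6152, 0.1866, 0.1057]
orientation: [-179.9, -0.2, 90.3]
wrist_force: [-2.0, 0.7, 4.7]
grip_width: 0.0153
grasp_force: 49.3
```

```bash
python3 -m pendant '[[[0,0,0,-0.004,0],[0.2,0,0,0.001,0],[0.5,0,0,0,0],[0.5,0,0,0,0],[0.5,0,0,0.11,0],[0.5,0,0,0.11,0],[1,0,0,0.12,0],[1,0,0,0,0],[1,0,0,0,0],[1,0,0,0,0]]]'
python3 - <<'E'
from h import *
c=cam('wrist'); s=ctrl.observe(); print(s['tcp_pos']); save(c,'w16.png')
for a,k in blobs(c,120,45,600,(230,500,100,300)): print(int(a),k.mean(0).round(),k.min(0),k.max(0),circ(c,k,.097))
E
python3 -m pendant '[[[1,-0.0567,0.1167,0.05,0],[1,-0.0567,0.1167,0.05,0],[1,-0.0567,0.1167,0.05,0],[1,-0.0567,0.1167,0.05,0],[1,-0.0567,0.1167,0.05,0],[1,0,0,0,0],[1,0,0,0,0],[1,0,0,0,0],[1,0,0,0,0]]]'
python3 - <<'E'
from h import *
c=cam('wrist'); save(c,'w17.png'); np.savez('w17.npz',img=c['img'],K=c['K'],T=c['T']); s=ctrl.observe(); print(s['tcp_pos'],s['orientation'],s['joints'])
E
```

```text
t: 50.1
tcp_pos: [0.6145, 0.1866, 0.2052]
orientation: [-179.8, -0.2, 90.3]
wrist_force: [-0.4, -1.1, -0.2]
grip_width: 0.0854
grasp_force: 0.0
[0.61445708 0.18660458 0.20509154]
5010 [320. 230.] [278. 191.] [360. 269.] [6.145e+02 1.862e+02 5.340e+01 1.000e-01 3.600e+01]
t: 51.05
tcp_pos: [0.5306, 0.3599, 0.2808]
orientation: [-179.9, -0.2, 90.1]
wrist_force: [-0.2, -0.1, 0.0]
grip_width: 0.0857
grasp_force: 0.0
[0.53056579 0.36016973 0.28100362] [-1.79864519e+02 -1.68392637e-01  9.01462982e+01] [-76.89924333  27.82496116  56.55750578  78.86239953 -23.21099447
  85.38596283 -21.50471539]
```

View pics/w17.png

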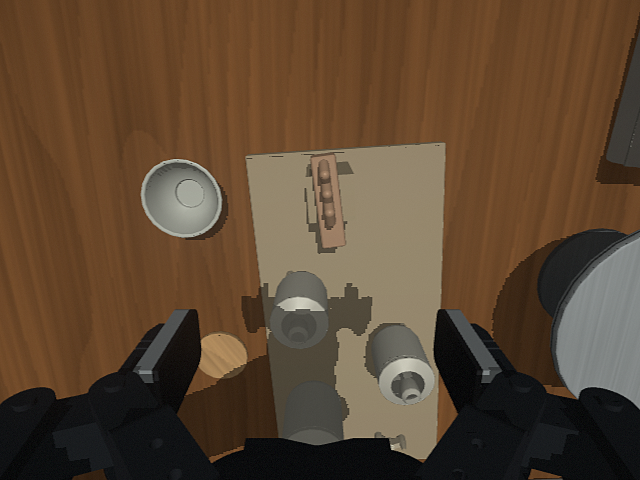

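The spent pack is at (328,200) with its bare end at (333,245), and the shelf's far corners are at (247,157) and (445,143). I'll extract the bar's rectangle and the shelf edge lines.

Run:
```python
from h import *
d=np.load('w17.npz'); c={k:d[k] for k in('img','K','T')}
im=c['img']; hsv=cv2.cvtColor(im,cv2.COLOR_RGB2HSV)
for p in[(333,240),(322,165),(309,210),(355,200),(313,230),(280,200),(400,200)]: print(p,hsv[p[1],p[0]])
m=((hsv[...,0]<14)&(hsv[...,1]>70)&(hsv[...,1]<140)&(hsv[...,2]>100)).astype(np.uint8)
z=np.zeros_like(m); z[130:270,290:370]=m[130:270,290:370]
k=max(cv2.findContours(z,0,1)[0],key=cv2.contourArea)[:,0,:]
P=(onplane(c,k,.108)[:,:2]*1000).astype(np.float32); r=cv2.minAreaRect(P); print('bar',r, cv2.boxPoints(r).round(1).tolist())
# shelf: buff mask, edges
s=((hsv[...,1]<95)&(hsv[...,1]>50)&(hsv[...,2]>110)).astype(np.uint8)
L=[];Rr=[]
for y in range(165,440,5):
    xs=np.where(s[y,200:460])[0]+200
    if len(xs)>20: L.append((xs[0],y)); Rr.append((xs[-1]+1,y))
for n,q in(('L',L),('R',Rr)):
    Q=onplane(c,q,.015)[:,:2]*1000
    for _ in range(5):
        f=np.polyfit(Q[:,1],Q[:,0],1); e=abs(np.polyval(f,Q[:,1])-Q[:,0]); Q=Q[e<=max(.8,2*np.median(e))]
    print(n,f,'ang',-np.degrees(np.arctan(f[0])),len(Q),e.std())
```

```text
(333, 240) [ 13  89 155]
(322, 165) [ 14  95 137]
(309, 210) [ 19  70 153]
(355, 200) [ 19  70 149]
(313, 230) [20 67 84]
(280, 200) [ 20  66 150]
(400, 200) [ 19  69 151]
bar ((541.407958984375, 385.1185607910156), (4.687899589538574, 6.301428318023682), 0.7268204689025879) [[539.0, 388.20001220703125], [539.0999755859375, 381.8999938964844], [543.7999877929688, 382.0], [543.7000122070312, 388.29998779296875]]
L [-3.89967136e-01  5.92841453e+02] ang 21.304149218432464 30 3.74435479083222
R [-6.83730031e-02  6.82820500e+02] ang 3.911397000726571 37 0.18305535674612453
```

```bash
cat > prop.py <<'E'
from h import *
def bar(c,zt,h0,h1,s0,s1,v0,roi):
    hsv=cv2.cvtColor(c['img'],cv2.COLOR_RGB2HSV)
    m=((hsv[...,0]>=h0)&(hsv[...,0]<=h1)&(hsv[...,1]>s0)&(hsv[...,1]<s1)&(hsv[...,2]>v0)).astype(np.uint8)
    z=np.zeros_like(m); x0,x1,y0,y1=roi; z[y0:y1,x0:x1]=m[y0:y1,x0:x1]
    z=cv2.morphologyEx(z,cv2.MORPH_OPEN,np.ones((3,3),np.uint8))
    k=max(cv2.findContours(z,0,1)[0],key=cv2.contourArea)[:,0,:]
    P=(onplane(c,k,zt)[:,:2]*1000).astype(np.float32); r=cv2.minAreaRect(P); print('bar',np.round(r[0],1),np.round(r[1],1),round(r[2],1), cv2.boxPoints(r).round(1).tolist(),k.min(0),k.max(0))
E
python3 - <<'E'
from prop import *
d=np.load('w17.npz'); c={k:d[k] for k in('img','K','T')}
bar(c,.108,5,16,76,130,60,(290,370,130,270))
hsv=cv2.cvtColor(c['img'],cv2.COLOR_RGB2HSV)
s=((hsv[...,1]<100)&(hsv[...,1]>50)&(hsv[...,2]>60)).astype(np.uint8)
L=[]
for y in range(165,300,3):
    xs=np.where(s[y,235:300])[0]+235
    if len(xs)>20: L.append((xs[0],y))
Q=onplane(c,L,.015)[:,:2]*1000
for _ in range(5):
    f=np.polyfit(Q[:,1],Q[:,0],1); e=abs(np.polyval(f,Q[:,1])-Q[:,0]); Q=Q[e<=max(.8,2*np.median(e))]
print(f,'ang',-np.degrees(np.arctan(f[0])),len(Q))
cv2.imwrite('pics/prop.png',cv2.resize(c['img'][135:265,285:375][:,:,::-1],(540,780//1)[0:2] if False else (415,600),interpolation=cv2.INTER_CUBIC))
E
```

```text
bar [537.7 363.9] [20.1 76.7] 7.8 [[522.5999755859375, 400.5], [533.0, 324.5], [552.9000244140625, 327.20001220703125], [542.5, 403.20001220703125]] [311 153] [345 247]
[-6.86912932e-02  4.83719145e+02] ang 3.9295484306289223 39
```

View pics/prop.png

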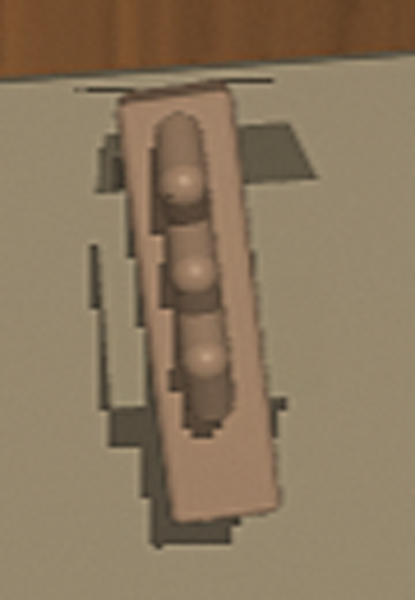

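The zoom shows the bar clearly. It is 76.7 × 20.1 mm, which matches, centred at (537.7, 363.9) with yaw 7.8°. The shelf yaw is 3.9°. Gripping the spent pack.

```bash
python3 -m pendant '[[[1,0.025,0.0123,0,0.956],[1,0,0,0,0],[1,0,0,-0.1247,0],[1,0,0,-0.1247,0],[1,0,0,-0.1247,0],[1,0,0,-0.1247,0],[1,0,0,-0.05,0],[1,0,0,-0.05,0],[1,0,0,0,0],[0.5,0,0,0,0],[0.5,0,0,0,0],[0.5,0,0,0,0]]]'
```

```text
t: 52.3
tcp_pos: [0.5382, 0.3656, 0.1031]
orientation: [-180.0, -0.3, 97.9]
wrist_force: [-0.2, 0.3, 0.1]
grip_width: 0.044
grasp_force: 0.0
```

```bash
python3 -m pendant '[[[0.5,0,-0.004,-0.03,0],[0.5,0,0,0,0],[0,0,0,0,0],[0,0,0,0,0],[0,0,0,0,0],[0,0,0,0,0],[0,0,0,0,0],[0,0,0,0,0]]]' 60
python3 -m pendant '[[[0,0,0,0.04,0],[0,0,0,0.1,0],[0,0,0,0.15,0],[0,0,0,0.15,0],[0,0,0,0.05,0],[0,0,0,0,0],[0,0,0,0,0]]]'
python3 - <<'E'
from h import *
c=cam('wrist'); save(c,'w18.png'); np.savez('w18.npz',img=c['img'],K=c['K'],T=c['T']); s=ctrl.observe(); print(s['tcp_pos'],s['orientation'])
t=cam('top'); np.savez('t2.npz',img=t['img'],K=t['K'],T=t['T']); save(t,'top2.png')
E
```

```text
t: 53.1
tcp_pos: [0.5377, 0.3641, 0.093]
orientation: [-179.9, -0.2, 97.9]
wrist_force: [0.4, 0.7, 2.7]
grip_width: 0.0184
grasp_force: 60.0
t: 53.8
tcp_pos: [0.5371, 0.3641, 0.2389]
orientation: [-179.8, -0.2, 97.9]
wrist_force: [-0.1, 0.1, -1.2]
grip_width: 0.0186
grasp_force: 59.7
[0.53679128 0.36395386 0.23820338] [-1.79772514e+02 -1.50633895e-01  9.79297628e+01]
```

View pics/w18.png

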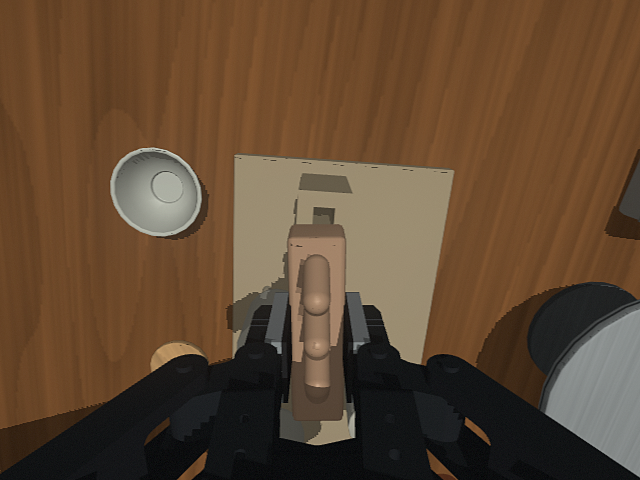

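The pack is held level in the fingers, and the prop's hole is visible at (323,215). Now I'll check where the tin is before travelling.

Run:
```python
from h import *
for f in('t2',):
    d=np.load('t2.npz'); c={k:d[k] for k in('img','K','T')}
    hsv=cv2.cvtColor(c['img'],cv2.COLOR_RGB2HSV); print(hsv[252,477],hsv[230,477],hsv[280,430])
    m=((hsv[...,1]<90)).astype(np.uint8); z=np.zeros_like(m); z[205:310,445:525]=m[205:310,445:525]
    k=max(cv2.findContours(z,0,1)[0],key=cv2.contourArea)[:,0,:]; print(k.min(0),k.max(0),cv2.contourArea(k))
    P=(onplane(c,k,.045)[:,:2]*1000).astype(np.float32); r=cv2.minAreaRect(P); print(r,cv2.boxPoints(r).round(0).tolist())
```

```text
[ 99  17 146] [ 11 110 109] [ 13 169 115]
[455 228] [517 278] 2600.5
((497.71099853515625, -500.05230712890625), (125.27899169921875, 152.29412841796875), 5.478299617767334) [[428.0, -430.0], [443.0, -582.0], [567.0, -570.0], [553.0, -418.0]]
```

```bash
python3 -m pendant '[[[0,-0.0067,-0.158,0,0],[0,-0.0067,-0.158,0,0],[0,-0.0067,-0.158,0,0],[0,-0.0067,-0.158,0,0],[0,-0.0067,-0.158,0,0],[0,-0.0067,-0.158,0,0],[0,-0.0067,-0.158,0,0],[0,-0.0067,-0.158,0,0],[0,-0.0067,-0.158,0,0],[0,-0.0067,-0.158,0,0],[0,-0.0067,-0.158,0,0],[0,-0.0067,-0.158,0,0],[0,-0.0067,-0.158,0,0],[0,-0.0067,-0.158,0,0],[0,-0.0067,-0.158,0,0],[0,-0.0067,-0.158,0,0],[0,0,0,0,0],[0,0,0,0,0],[0,0,0,0,0],[0,0,0,0,0]]]'
python3 - <<'E'
from h import *
c=cam('wrist'); save(c,'w19.png'); np.savez('w19.npz',img=c['img'],K=c['K'],T=c['T']); s=ctrl.observe(); print(s['tcp_pos'],s['orientation'],s['grip_width'],s['joints'])
E
```

```text
t: 55.9
tcp_pos: [0.5064, -0.3924, 0.2393]
orientation: [-179.9, -0.3, 98.1]
wrist_force: [0.1, -0.3, 0.0]
grip_width: 0.0184
grasp_force: 59.6
[ 0.50645222 -0.39248991  0.23958187] [-179.90753046   -0.24608068   98.08736755] 0.01859301918466583 [ -7.42346423  31.1144452   60.39682059  82.61537535 -27.03624351
  82.03221756  61.27057873]
```

View pics/w19.png

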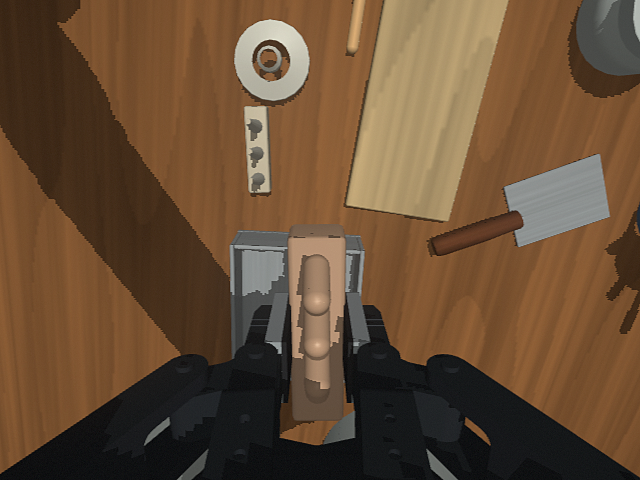

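The tin's near rim has corners at about (233,234) and (362,237). The fresh pack is at (258,150) with its cones standing, and the spare large lid is at (271,60).

Run:
```python
from prop import *
d=np.load('w19.npz'); c={k:d[k] for k in('img','K','T')}
e=onplane(c,[(232,234),(363,237)],.045)[:,:2]*1000; print('tin',e.round(1),np.hypot(*(e[1]-e[0])))
u=(e[1]-e[0])/np.hypot(*(e[1]-e[0])); ang=np.degrees(np.arctan2(u[1],u[0])); m=e.mean(0)+70*np.array([u[1],-u[0]]); print(ang,m.round(1))
hsv=cv2.cvtColor(c['img'],cv2.COLOR_RGB2HSV); print(hsv[110,255],hsv[185,253],hsv[140,249],hsv[140,235])
for s1,v0 in((110,90),(90,110)): bar(c,.018,0,40,5,s1,v0,(236,285,98,205))
```

```text
tin [[ 435.7 -432.4]
 [ 549.2 -418.9]] 114.28665464709576
6.790194507334774 [ 500.7 -495.2]
[ 21  49 198] [ 20  58 106] [ 20  52 200] [ 14 153 122]
bar [ 447.2 -361.1] [21.2 74.9] 8.5 [[431.20001220703125, -325.70001220703125], [442.29998779296875, -399.70001220703125], [463.29998779296875, -396.6000061035156], [452.1000061035156, -322.5]] [244 106] [271 192]
bar [ 446.8 -361.2] [19.9 74.9] 8.5 [[431.3999938964844, -325.70001220703125], [442.3999938964844, -399.70001220703125], [462.20001220703125, -396.79998779296875], [451.1000061035156, -322.70001220703125]] [244 106] [269 192]
```

```bash
python3 -m pendant '[[[0,-0.007,-0.114,0,0],[0,-0.007,-0.114,0,0],[0,-0.007,-0.114,0,0],[0,0,0,0,0],[0,0,0,0,0],[0,0,0,-0.11,0],[0,0,0,-0.11,0],[0,0,0,-0.11,0],[0,0,0,-0.11,0],[0,0,0,-0.11,0],[0,0,0,-0.11,0],[0,0,0,0,0],[0,0,0,0,0]]]'
```

```text
t: 57.25
tcp_pos: [0.5003, -0.4957, 0.0427]
orientation: [-179.9, -0.2, 98.0]
wrist_force: [0.1, -0.7, 0.2]
grip_width: 0.0187
grasp_force: 59.6
```

```bash
python3 -m pendant '[[[0,0,0,-0.05,0],[0,0,0,-0.05,0],[0,0,0,0,0],[0,0,0,0,0]]]'
python3 -m pendant '[[[0,0,0,-0.01,0],[0,0,0,0,0],[0,0,0,0,0]]]'
```

```text
t: 57.65
tcp_pos: [0.4989, -0.4968, 0.0116]
orientation: [-179.9, -0.2, 97.9]
wrist_force: [0.0, -0.2, -0.1]
grip_width: 0.0186
grasp_force: 59.6
t: 57.95
tcp_pos: [0.4992, -0.4971, 0.0091]
orientation: [-179.9, -0.2, 97.9]
wrist_force: [0.2, -0.7, -1.0]
grip_width: 0.0183
grasp_force: 59.6
```

```bash
python3 -m pendant '[[[0,0,0,-0.007,0],[0,0,0,0,0],[0.2,0,0,0,0],[0.4,0,0,0,0],[0.4,0,0,0,0],[0.4,0,0,0,0],[0.4,0,0,0.1,0],[0.4,0,0,0.15,0],[0.4,0,0,0.15,0],[0.4,0,0,0.15,0],[0.4,0,0,0.15,0],[1,-0.058,0.151,0,0],[1,-0.058,0.151,0,0],[1,-0.058,0.151,0,0],[1,0,0,0,0],[1,0,0,0,0],[1,0,0,0,0],[1,0,0,0,0]]]'
python3 - <<'E'
from prop import *
c=cam('wrist'); save(c,'w20.png'); np.savez('w20.npz',img=c['img'],K=c['K'],T=c['T']); s=ctrl.observe(); print(s['tcp_pos'],s['orientation'],s['joints'])
bar(c,.018,0,40,5,110,90,(250,390,130,290))
E
```

```text
t: 59.75
tcp_pos: [0.447, -0.3643, 0.2172]
orientation: [-179.9, -0.1, 97.8]
wrist_force: [-0.6, -0.1, -0.6]
grip_width: 0.0854
grasp_force: 0.0
[ 0.44696499 -0.36428702  0.21708746] [-1.79861229e+02 -1.13343806e-01  9.77633331e+01] [-16.20265351  23.25237003  65.29683604  94.84574028 -21.62669998
  76.16192452  60.44757369]
bar [ 446.1 -360. ] [19.6 76. ] 8.4 [[430.8999938964844, -323.8999938964844], [441.8999938964844, -399.1000061035156], [461.3999938964844, -396.20001220703125], [450.29998779296875, -321.0]] [307 149] [330 236]
```

View pics/w20.png

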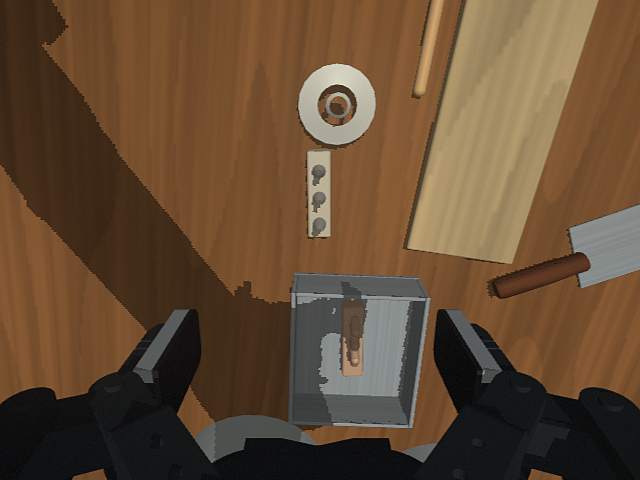

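The spent pack lies inside the tin at (352,335). The fresh pack stands at (318,193), yaw 8.4°. Descending to grip it.

```bash
python3 -m pendant '[[[1,0,0.015,0,0.08],[1,0,0,-0.1,0],[1,0,0,-0.1,0],[1,0,0,-0.1,0],[1,0,0,-0.1,0],[1,0,0,-0.1,0],[1,0,0,-0.1,0],[0.5,0,0,-0.05,0],[0.5,0,0,0,0],[0.5,0,0,0,0],[0.5,0,0,0,0]]]'
```

```text
t: 60.9
tcp_pos: [0.4483, -0.3588, 0.0234]
orientation: [-180.0, -0.1, 98.5]
wrist_force: [0.3, -0.2, -0.5]
grip_width: 0.0428
grasp_force: 0.0
```

```bash
python3 -m pendant '[[[0.5,-0.003,-0.003,-0.063,0],[0.5,0,0,0,0],[0.5,0,0,0,0],[0.5,0,0,0,0]]]'
python3 -m pendant '[[[0,0,0,0,0],[0,0,0,0,0],[0,0,0,0,0],[0,0,0,0,0],[0,0,0,0,0],[0,0,0,0,0]]]' 60
```

```text
t: 61.3
tcp_pos: [0.4471, -0.3593, 0.0041]
orientation: [-180.0, -0.1, 98.6]
wrist_force: [-0.1, -0.6, 0.3]
grip_width: 0.0425
grasp_force: 0.0
t: 61.9
tcp_pos: [0.4471, -0.3592, 0.0039]
orientation: [-180.0, -0.2, 98.6]
wrist_force: [-1.7, 1.8, 6.1]
grip_width: 0.0185
grasp_force: 59.2
```

```bash
python3 -m pendant '[[[0,0,0,0.05,0],[0,0,0,0.15,0],[0,0,0,0.15,0],[0,0,0,0.15,0],[0,0,0,0.15,0],[0,0,0,0.15,0],[0,0,0,0,0]]]'
python3 -m pendant '[[[0,0.0198,0.15,0,-0.042],[0,0.0198,0.15,0,-0.042],[0,0.0198,0.15,0,-0.042],[0,0.0198,0.15,0,-0.042],[0,0.0198,0.15,0,-0.042],[0,0.0198,0.15,0,-0.042],[0,0.0198,0.15,0,-0.042],[0,0.0198,0.15,0,-0.042],[0,0.0198,0.15,0,-0.042],[0,0.0198,0.15,0,-0.042],[0,0.0198,0.15,0,-0.042],[0,0.0198,0.15,0,-0.042],[0,0.0198,0.15,0,-0.042],[0,0.0198,0.15,0,-0.042],[0,0,0,0,0],[0,0,0,0,0],[0,0,0,0,0],[0,0,0,0,0],[0,0,0,0,0]]]'
python3 - <<'E'
from prop import *
c=cam('wrist'); save(c,'w21.png'); np.savez('w21.npz',img=c['img'],K=c['K'],T=c['T']); s=ctrl.observe(); print(s['tcp_pos'],s['orientation'],s['joints'],s['grip_width'])
E
```

```text
t: 62.6
tcp_pos: [0.4477, -0.3612, 0.2494]
orientation: [179.7, 0.1, 98.5]
wrist_force: [0.4, -0.5, -1.6]
grip_width: 0.0185
grasp_force: 58.8
t: 64.5
tcp_pos: [0.5299, 0.269, 0.2435]
orientation: [-179.9, -0.2, 93.8]
wrist_force: [-0.2, -1.2, -0.2]
grip_width: 0.0181
grasp_force: 58.9
[0.52981156 0.26924316 0.24341147] [-179.90301037   -0.22392547   93.78507571] [-73.33163853  20.22704865  53.80696339  89.8905067  -16.79985804
  78.36428426 -14.00123534] 0.018319035771121987
```

View pics/w21.png

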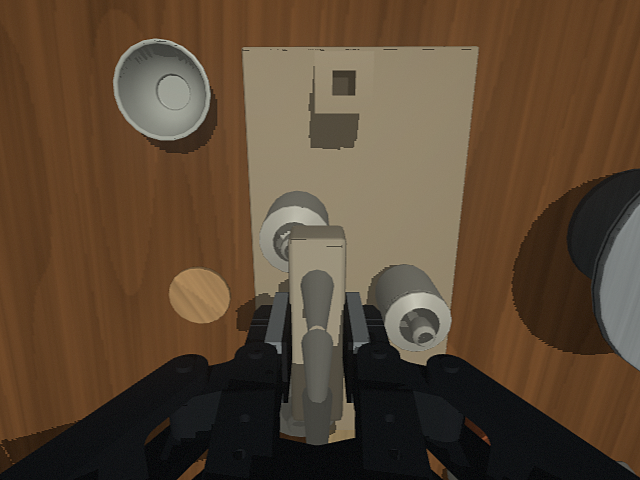

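The prop's square hole is visible at (344,83). The fresh pack is held straight and level, and all three lidded jars look fine.

Run:
```python
from prop import *
d=np.load('w21.npz'); c={k:d[k] for k in('img','K','T')}
g=cv2.cvtColor(c['img'],cv2.COLOR_RGB2GRAY)
print(g[83,322:366].tolist()); print(g[60:120,344].tolist())
for th in(115,125):
    z=np.zeros_like(g); z[62:102,325:365]=(g[62:102,325:365]<th)*255
    k=max(cv2.findContours(z,0,1)[0],key=cv2.contourArea)[:,0,:]
    P=(onplane(c,k,.09)[:,:2]*1000).astype(np.float32); print(th,k.min(0),k.max(0),cv2.minAreaRect(P))
print(onplane(c,[(344,83),(344,113),(314,83)],.09)[:,:2]*1000)
```

```text
[138, 139, 139, 141, 138, 138, 139, 140, 141, 148, 109, 68, 73, 73, 75, 76, 74, 75, 76, 74, 76, 76, 76, 75, 75, 75, 62, 59, 59, 60, 58, 57, 51, 100, 136, 141, 140, 138, 139, 138, 138, 140, 138, 139]
[143, 142, 141, 142, 139, 140, 141, 141, 140, 150, 99, 52, 56, 57, 58, 59, 57, 66, 75, 76, 74, 74, 74, 76, 74, 75, 75, 76, 76, 74, 76, 75, 75, 73, 70, 105, 144, 140, 139, 137, 138, 140, 137, 138, 137, 138, 135, 137, 135, 135, 136, 138, 142, 108, 70, 75, 76, 75, 74, 76]
115 [332  70] [355  95] ((540.4400634765625, 362.0333251953125), (15.903204917907715, 16.034587860107422), 3.7921242713928223)
125 [332  70] [355  95] ((540.5016479492188, 362.03741455078125), (15.857176780700684, 16.216360092163086), 4.444763660430908)
[[540.79565916 361.80572688]
 [542.49734963 342.20651812]
 [520.32743034 360.45058361]]
```

```bash
python3 -m pendant '[[[0,0.0125,0.1037,0,0],[0,0.0125,0.1037,0,0],[0,0.0125,0.1037,0,0],[0,0,0,0,0],[0,0,0,0,0],[0,0,0,0,0],[0,0,0,-0.1,0],[0,0,0,-0.1,0],[0,0,0,-0.1,0],[0,0,0,-0.1,0],[0,0,0,0,0],[0,0,0,0,0],[0,0,0,0,0]]]'
```

```text
t: 65.85
tcp_pos: [0.5421, 0.3633, 0.1253]
orientation: [180.0, -0.3, 93.8]
wrist_force: [-0.1, -0.2, 0.2]
grip_width: 0.0183
grasp_force: 59.0
```

```bash
python3 -m pendant '[[[0,-0.0035,-0.0027,-0.045,0],[0,0,0,-0.045,0],[0,0,0,0,0],[0,0,0,0,0],[0,0,0,0,0]]]'
python3 -m pendant '[[[0,0,0,-0.006,0],[0,0,0,0,0],[0,0,0,0,0]]]'
```

```text
t: 66.35
tcp_pos: [0.5398, 0.3625, 0.0958]
orientation: [-179.9, -0.2, 93.9]
wrist_force: [-0.7, -0.6, -1.2]
grip_width: 0.0182
grasp_force: 59.0
t: 66.65
tcp_pos: [0.5399, 0.3625, 0.0942]
orientation: [-179.9, -0.2, 93.9]
wrist_force: [-0.8, 0.9, 0.0]
grip_width: 0.0184
grasp_force: 59.0
```

```bash
python3 -m pendant '[[[0,0.003,0,0,0],[0,0,0,-0.004,0],[0,0,0,0,0],[0,0,0,0,0]]]'
python3 -m pendant '[[[0,0,0,-0.002,0],[0,0,0,0,0],[0,0,0,0,0]]]'
```

```text
t: 67.05
tcp_pos: [0.5411, 0.3626, 0.0939]
orientation: [-179.9, -0.2, 93.8]
wrist_force: [-2.3, -0.2, 5.4]
grip_width: 0.0184
grasp_force: 59.9
t: 67.35
tcp_pos: [0.5411, 0.3626, 0.0939]
orientation: [-179.9, -0.2, 93.8]
wrist_force: [-4.8, -2.6, 11.3]
grip_width: 0.0184
grasp_force: 60.6
```

Contact is at the predicted height. Release, rise and back off to look.

```bash
python3 -m pendant '[[[0.1,0,0,0.001,0],[0.3,0,0,0,0],[0.5,0,0,0,0],[0.5,0,0,0,0],[0.5,0,0,0,0],[0.5,0,0,0.1,0],[0.5,0,0,0.12,0],[1,0,0,0.15,0],[1,0,0,0.15,0],[1,0,0,0.1,0],[1,0,0,0,0],[1,0,0,0,0],[1,0,0,0,0]]]'
python3 - <<'E'
from prop import *
c=cam('wrist'); save(c,'w22.png'); np.savez('w22.npz',img=c['img'],K=c['K'],T=c['T']); s=ctrl.observe(); print(s['tcp_pos'],s['orientation'])
bar(c,.108,0,40,5,62,90,(270,380,110,300))
hsv=cv2.cvtColor(c['img'],cv2.COLOR_RGB2HSV)
t=cam('top'); save(t,'top3.png')
sd=cam('side')
cv2.imwrite('pics/fin.png',np.vstack([cv2.resize(c['img'][60:360,150:550],(400,300)),cv2.resize(sd['img'][100:400,200:600],(400,300))])[:,:,::-1])
E
```

```text
t: 68.65
tcp_pos: [0.5403, 0.3624, 0.2774]
orientation: [-179.8, -0.1, 93.9]
wrist_force: [-0.3, 0.3, -0.9]
grip_width: 0.0854
grasp_force: 0.0
[0.54026032 0.36239505 0.27723939] [-1.79790787e+02 -1.08982280e-01  9.38586274e+01]
bar [539.8 361.4] [19.7 76.7] 4.5 [[527.0, 398.79998779296875], [533.0, 322.3999938964844], [552.5999755859375, 323.8999938964844], [546.5999755859375, 400.3999938964844]] [306 160] [331 254]
```

View pics/fin.png

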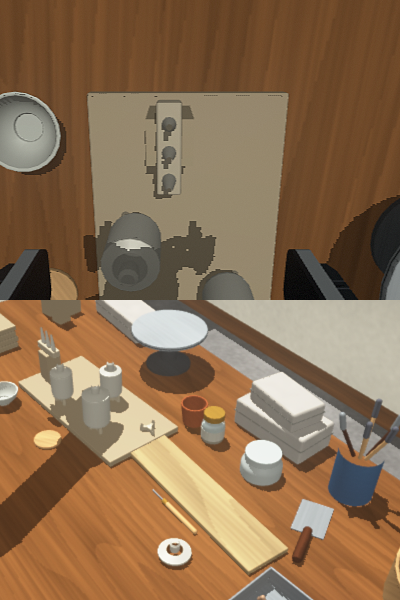

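```bash
python3 -c "
from h import *
print(ctrl.close_job())"
```

```text
the job is handed in; nothing more can be done
None
```

I handed the job in at about 69 s: three jars are on their own stilts with matching lids seated, the spent pack is in the scrap tin, and the fresh pack is centred on the prop to about 1 mm and 0.6° by camera; I viewed 16 pictures, two over the limit of 14, and the judge's verdict was not shown.

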